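# Tighten a pressure pot lid crisscross in two passes and close its vent

### The arm

A 6-joint arm with a two-finger parallel gripper is mounted at the origin on a cart in front of the work surface, level with it; the furniture and walls round the work are solid. World frame = base frame: x ahead of the robot, y to its left, z up, the work surface at z = 0. Lengths are in m, angles in degrees, forces in N, time in s.
With the tool pointing down it reaches from about 0.3 to 0.75 m from the base axis. Payload 8.5 kg.
Tool frame: the origin (TCP) lies midway between the tips of the shut fingers; the grasp point (between the pads) lies 19 mm behind it; y points along the fingers, x is the direction in which the jaws open and shut, and the axes are right-handed (so a half turn about y gives the same grasp; the last joint's range is limited). The gripper opens to 85 mm and grips with 20 to 120 N. Pads are 22 mm wide; open, the fingers measure 114 mm over their backs; the gripper's body (76 mm by 85 mm) begins 54 mm behind the grasp point. The pads swing forward as they close: fully open they stand 13 mm farther back than shut.
Start: joints at [-75.934, 21.807, 74.336, -0, 83.858, -12.336], TCP at [0.245, -0.493, 0.231] pointing down, gripper open.
Joint ranges: [-178.18, 178.18], [-50.72, 133.34], [12.68, 142.11], [-81.47, 261.47], [9.98, 163.14], [-165.26, 165.26]. Speed limits (degrees/s): [136.94, 136.94, 180, 180, 180, 180].

### API

Orientations are given as a 3x3 rotation matrix whose columns are the frame's x, y, z axes.
In Python, from rig import env gives the robot as it stands.
- The arm moves only by the tool carry_out, never from a script. Its argument "plan" is a list of rows, each a list of 3 entries, a list of its own where there are three numbers: the shift along the tool's x, y, z in m, then the turn, a rotation vector about the tool's x, y, z in degrees, then the finger opening in m, from 0 to 0.0854. In form: [[[dx, dy, dz], [ax, ay, az], jaw], ...]. A call has 1 to 8 rows; each row shifts and turns the commanded pose from where the row before left it, along the tool's axes as they then stand; what a row does not reach is not made up. A row lasts 1/8 s, in which the tool goes at most 62.5 mm and 10.7 degrees, less where a joint would pass 70% of its speed; a pose out of reach is approached as far as the arm can. A call is refused whole if a number of a shift passes 0.0625 or a number of a turn 10.7, either way. A call with a gripper value outside its range is refused whole. The fingers move at their own pace and stop on an object; "force" is the grip in N (left out, the last holds). Time passes only in rows, so rows that do not move let the fingers close. It gives the time, the measured TCP pose, the force and the opening at its end, in the units of the state.
- env.observe(): the state, without advancing time (a new reading comes with each control period).
- env.get_image(name): name is "scene" or "side" or "wrist"; returns a dict with "image" (384x512x3 uint8, red, green, blue), "vfov" (degrees; the focal length in pixels is half the picture's height over the tangent of half this angle, whatever the lens; pixels are square), "cx", "cy" (the principal point, pixels), "rvec" (rotation vector, rad) and "tvec" (3), from world to camera coordinates, as OpenCV has them; the wrist camera has in their place "tool_from_camera" (4x4, takes a point from camera to tool coordinates, whose origin is the TCP and whose axes are the tool frame's). Camera axes: x right, y down, z forward; pixel columns grow to the right and rows downward; lengths in m; the calibration is good to about 2 mm. The wrist camera is an equidistant fisheye: a pixel r from the principal point sees the ray r / f radians off the axis. A picture is of the moment at which its call begins: read the wrist's pose just before it. There is no depth.
- env.close_job(): hands the job in, once; it reports no verdict.
Trained networks look in a picture, given as the dict that the camera call returned (one of the last four; its "shot" number tells which), for a name from the list of things; names that differ only in an ending like _2 or _b are one class to them, and where a whole thing is asked for, a point or a joint stands for the part that bears it (a point fixed in the world has none). Each returns a list of dicts, best first, with "conf" (0 to 1); they miss things now and then, are a little off and sometimes report something else, mostly with a low value. They report only what shows in the picture. A call takes as long as a camera call. They do not tell look-alikes from the thing itself.
- env.outline_of(target, picture): "mask" (384x512 bool, what is visible of it) and "pixel" ([row, column] in pixels, amid what is visible of it).
The state is a dict: "time_s": time; "q": joint angles; "qvel": joint speeds; "joint_efforts": joint torques, N m; "position": TCP position; "tool_rot": TCP orientation; "ft_force": force on the tool from outside, world axes, zero at the start; "wrist_torque": the same for the moment, N m; "grip_width": finger opening in m.
Only numpy, scipy, OpenCV 4.12 (cv2) and the standard library are available. Lean on these libraries where they do the work, as an engineer would, in place of code of your own. Each camera call takes 0.05 s, during which the arm holds its last target.

### The job

Tighten the lid of the pressure pot evenly: going crisscross (a knob, then the one opposite, then the other two), first turn each of the four black knobs clockwise by about an eighth of a turn, to the white mark, and only when all four are there go round crisscross a second time and turn each to its stop at the red mark. Then close the vent by turning its red lever clockwise to its stop. Do not disturb the tools and the piece of wood lying round the pot.

Things in the scene. Friction and masses are not known exactly. Their poses are not given: they have to be found in the camera images.
- pot: low round grey pressure pot, 236 mm across, fixed on the worktop; origin at the centre of its underside, z up. Top face of its flat blue lid 86 mm above the origin. Four black bar knobs on a 90 mm radius: at the pot's +x (knob_1), +y (knob_2), -x (knob_3), -y (knob_4), so 1 and 3 are opposite, 2 and 4 too. Red vent lever in the middle of the lid; capped brass inlet low at -x.
- knob_1 (a joint): rotation of knob 1 in rad: 0 slack, growing as it is turned clockwise seen from above (tightening), 1.6 = fully tight, against its stop. Needs 0.12 N m, stays where it is left. Starts at 0 to 0.2. Pointer meets the white paint mark on the lid at 0.8 and the red mark at 1.6.
- knob_2 (a joint): rotation of knob 2 in rad: 0 slack, growing as it is turned clockwise seen from above (tightening), 1.6 = fully tight, against its stop. Needs 0.12 N m, stays where it is left. Starts at 0 to 0.2. Pointer meets the white paint mark on the lid at 0.8 and the red mark at 1.6.
- knob_3 (a joint): rotation of knob 3 in rad: 0 slack, growing as it is turned clockwise seen from above (tightening), 1.6 = fully tight, against its stop. Needs 0.12 N m, stays where it is left. Starts at 0 to 0.2. Pointer meets the white paint mark on the lid at 0.8 and the red mark at 1.6.
- knob_4 (a joint): rotation of knob 4 in rad: 0 slack, growing as it is turned clockwise seen from above (tightening), 1.6 = fully tight, against its stop. Needs 0.12 N m, stays where it is left. Starts at 0 to 0.2. Pointer meets the white paint mark on the lid at 0.8 and the red mark at 1.6.
- knob_1_grip (a point): point on the turning axis of black knob 1, inside its bar, 31 mm above the lid's top. The bar is 40 mm long along this point's x, 13 mm wide along its y, and stands from 15 to 43 mm above the lid's top; the point's z points up and it turns with the knob. A white pointer line marks the bar's +x end.
- knob_2_grip (a point): point on the turning axis of black knob 2, inside its bar, 31 mm above the lid's top. The bar is 40 mm long along this point's x, 13 mm wide along its y, and stands from 15 to 43 mm above the lid's top; the point's z points up and it turns with the knob. A white pointer line marks the bar's +x end.
- knob_3_grip (a point): point on the turning axis of black knob 3, inside its bar, 31 mm above the lid's top. The bar is 40 mm long along this point's x, 13 mm wide along its y, and stands from 15 to 43 mm above the lid's top; the point's z points up and it turns with the knob. A white pointer line marks the bar's +x end.
- knob_4_grip (a point): point on the turning axis of black knob 4, inside its bar, 31 mm above the lid's top. The bar is 40 mm long along this point's x, 13 mm wide along its y, and stands from 15 to 43 mm above the lid's top; the point's z points up and it turns with the knob. A white pointer line marks the bar's +x end.
- vent (a joint): rotation of the red vent lever in rad: 0 open, growing clockwise seen from above, 1.571 closed at its stop; starts between 0 and 0.2; turns with about 0.08 N m and stays where it is left
- vent_axis (a point): point on the turning axis of the vent lever, in the middle of the lid, 32 mm above the lid's top. The lever is a bar 11 to 12 mm wide (point's y), from 14 mm behind the axis to 50 mm along the point's x, from about 21 to 43 mm above the lid's top; the part over the axis is bare steel, the rest red. The point turns with the lever, z up.
- cutters_blue: bystander: pliers-like cutters with blue handles, 52x169x14 mm, long along its y, lying on the worktop beside the pot; origin at the centre of its underside
- screwdriver_red: bystander: screwdriver with red handle, 30x214x33 mm, long along its y, lying beside the pot; origin at the centre of its underside
- offcut_1: bystander: pine offcut, 45x120x45 mm, long along its y, lying behind the pot; origin at the centre of its underside
Mind the look-alikes: they are no part of the job. Of the things like the pot, leave any that is turquoise; of the rest the larger one is meant.

How it is judged (in metres and radians):
On the way, in this order (a step that is already met when the one before it is completed fails the run):
1. first pass done: all four knobs about half way (0.45 to 1.15 rad), vent still open (value of joint knob_1 between 0.45 and 1.15 rad and value of joint knob_2 between 0.45 and 1.15 rad and value of joint knob_3 between 0.45 and 1.15 rad and value of joint knob_4 between 0.45 and 1.15 rad and value of joint vent below 0.6 rad), for 0.1 s.
2. second pass done: all four knobs at their stops (over 1.45 rad), vent still open (under 0.6 rad) (value of joint each of knob_1, knob_2, knob_3, knob_4 above 1.45 rad and value of joint vent below 0.6 rad), for 0.1 s.
At the end, for the whole second after the job is handed in: All four knobs are at their stops (over 1.45 of 1.6 rad), the vent lever is closed (over 1.4 of 1.571 rad), all at rest (value of joint each of knob_1, knob_2, knob_3, knob_4 above 1.45 rad and value of joint vent above 1.4 rad and velocity of joint knob_1 between -0.1 and 0.1 rad/s and velocity of joint knob_2 between -0.1 and 0.1 rad/s and velocity of joint knob_3 between -0.1 and 0.1 rad/s and velocity of joint knob_4 between -0.1 and 0.1 rad/s and velocity of joint vent between -0.1 and 0.1 rad/s); the robot touches nothing.
It fails at once if first pass not crisscross: two neighbouring knobs past 0.45 rad while the other two are both short of it ((value of joint each of knob_1, knob_2 above 0.45 rad and value of joint each of knob_3, knob_4 below 0.45 rad) or (value of joint each of knob_1, knob_4 below 0.45 rad and value of joint each of knob_2, knob_3 above 0.45 rad) or (value of joint each of knob_1, knob_2 below 0.45 rad and value of joint each of knob_3, knob_4 above 0.45 rad) or (value of joint each of knob_1, knob_4 above 0.45 rad and value of joint each of knob_2, knob_3 below 0.45 rad)).
It fails at once if a knob taken past 1.15 rad while another has not had its first turn (is under 0.45 rad) (value of joint any of knob_1, knob_2, knob_3, knob_4 above 1.15 rad and value of joint any of knob_1, knob_2, knob_3, knob_4 below 0.45 rad).
It fails at once if second pass not crisscross: two neighbouring knobs past 1.3 rad while the other two are both short of it ((value of joint each of knob_1, knob_2 above 1.3 rad and value of joint each of knob_3, knob_4 below 1.3 rad) or (value of joint each of knob_1, knob_4 below 1.3 rad and value of joint each of knob_2, knob_3 above 1.3 rad) or (value of joint each of knob_1, knob_2 below 1.3 rad and value of joint each of knob_3, knob_4 above 1.3 rad) or (value of joint each of knob_1, knob_4 above 1.3 rad and value of joint each of knob_2, knob_3 below 1.3 rad)).
It fails at once if vent turned past 0.6 rad before all four knobs are tight (over 1.45 rad) (value of joint vent above 0.6 rad and value of joint any of knob_1, knob_2, knob_3, knob_4 below 1.45 rad).
It fails at once if the cutters, the screwdriver or the wood offcut moved by more than 30 mm (distance of any of cutters_blue, screwdriver_red, offcut_1 from where it was at the start of the episode above 0.03 m).
It also fails if it takes over 72 s, if anything falls off the work surface, if the arm or the gripper's body presses on something with over 40 N, if the wrist force passes 120 N, or if a joint passes its speed limit or range.

## Working session

There is one attempt and no reset: what is moved stays moved. The work goes in short steps, Python scripts to look and compute and a tool call to move; the robot and the scene stay as the last step left them, time stands still between calls to the robot, and variables do not carry over. Pictures are saved under pics/ and viewed, and the job is handed in when it is done.

Besides the shell and the picture viewer there is one more tool, called as name([rows], argument=value, ...), one row to a line, values as JSON. carry_out: Moves the arm, as the interface text tells. Its arguments: {"type":"object","properties":{"plan":{"type":"array","items":{"type":"array"}},"force":{"type":"number"}},"required":["plan"]}

```bash
ls; mkdir -p pics
python3 - <<'E'
from rig import env
import cv2
s=env.observe()
print({k:(v if not hasattr(v,'round') else v) for k,v in s.items()})
for n in ["scene","side","wrist"]:
    p=env.get_image(n)
    print(n,p['vfov'],p['cx'],p['cy'],p.get('rvec'),p.get('tvec'),p.get('tool_from_camera'),p['shot'])
    cv2.imwrite(f'pics/a_{n}.png',p['image'][:,:,::-1])
    if n!="wrist":
        for t in ["pot","knob_1_grip","vent_axis"]:
            for d in env.outline_of(t,p): print(t,d['conf'],d['pixel'],d['mask'].sum())
E
```

```text
pics
{'time_s': 0.0, 'q': array([-7.59366926e+01,  2.18406100e+01,  7.43870175e+01, -8.49407853e-04,
        8.38584681e+01, -1.23366483e+01]), 'qvel': array([-0.03257462,  0.02152023,  0.03036524, -0.01758408, -0.06374955,
       -0.00791662]), 'joint_efforts': array([-2.57332045e-03, -4.48475718e+01, -2.31278998e+01, -2.81071516e-04,
        4.83744036e-03, -6.18146771e-06]), 'position': array([ 0.24445856, -0.49233923,  0.23070202]), 'tool_rot': array([[ 4.44635638e-01, -3.79432870e-04,  8.95711452e-01],
       [-8.95710324e-01,  1.45403090e-03,  4.44635695e-01],
       [-1.47110152e-03, -9.99998871e-01,  3.06652018e-04]]), 'ft_force': array([-0.55969783,  0.45257064,  0.0357565 ]), 'wrist_torque': array([1.16840693e-02, 5.15968405e-04, 3.06655288e-05]), 'grip_width': 0.08531070290534216}
scene 48.62935845759874 251.9515607913092 189.580991808703 [ 0.77923184 -2.50830209  1.19830063] [0.56231281 0.29475687 0.89464607] None 1
pot 0.92 [188.1, 205.3] 1977
pot 0.76 [261.6, 219.9] 4186
pot 0.73 [187.5, 317.8] 4856
knob_1_grip 0.55 [165.1, 196.2] 62
knob_1_grip 0.45 [154.7, 295.3] 147
vent_axis 0.67 [255.5, 217.4] 90
vent_axis 0.66 [173.1, 321.3] 75
side 57.33431259928101 258.9851730954689 188.54258893549812 [ 0.50129261 -2.50424538  1.48035819] [0.61177714 0.17639323 0.88489906] None 2
pot 0.88 [191.5, 208.4] 1430
pot 0.77 [240.6, 240.0] 3283
pot 0.72 [180.6, 307.4] 3187
knob_1_grip 0.51 [174.3, 200.9] 45
knob_1_grip 0.4 [156.4, 286.8] 101
vent_axis 0.53 [163.6, 309.5] 33
vent_axis 0.38 [228.4, 240.7] 64
wrist 65.70646984690485 252.8123947485543 193.54905666022185 None None [[ 9.99998016e-01 -1.92245028e-03 -5.21664439e-04  8.31362446e-04]
 [-6.44483963e-05 -2.92971279e-01  9.56121240e-01 -1.42663401e-01]
 [-1.99092825e-03 -9.56119309e-01 -2.92970822e-01  7.30886608e-02]
 [ 0.00000000e+00  0.00000000e+00  0.00000000e+00  1.00000000e+00]] 3
```

View pics/a_scene.png

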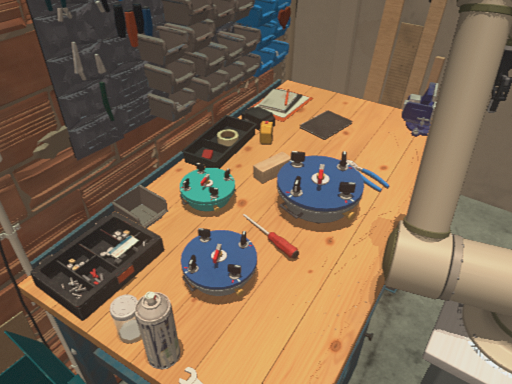

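View pics/a_side.png

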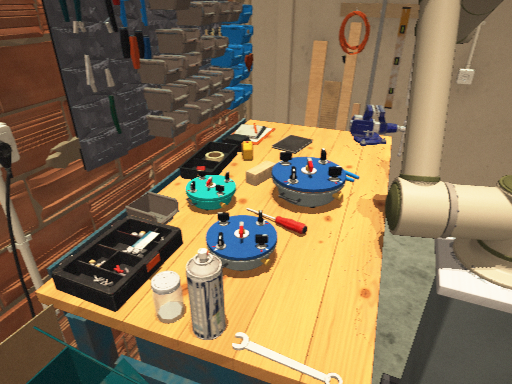

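View pics/a_wrist.png

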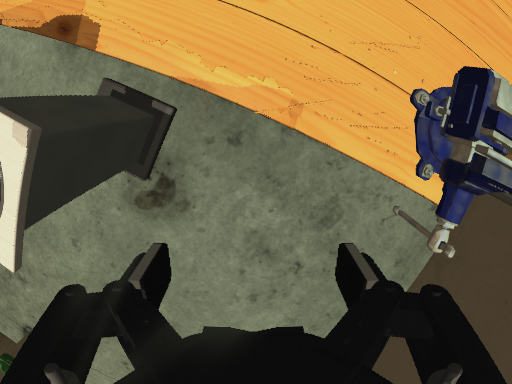

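Candidates in the scene picture are the turquoise pot (188,205), the front blue pot (262,220) and the right blue pot (188,318), given as row,column. Next I measure the blue lids to find the larger one.

```bash
cat > h.py <<'E'
import numpy as np, cv2
from rig import env
def fpx(p): return 192/np.tan(np.radians(p['vfov'])/2)
def to_plane(p,uv,z):
    R,_=cv2.Rodrigues(np.array(p['rvec'],float)); t=np.array(p['tvec'],float)
    uv=np.atleast_2d(uv).astype(float); f=fpx(p)
    d=np.c_[(uv[:,0]-p['cx'])/f,(uv[:,1]-p['cy'])/f,np.ones(len(uv))]@R
    C=-R.T@t; k=(z-C[2])/d[:,2]; return C+k[:,None]*d
def proj(p,X):
    R,_=cv2.Rodrigues(np.array(p['rvec'],float)); X=np.atleast_2d(X)@R.T+np.array(p['tvec'])
    return np.c_[X[:,0]/X[:,2],X[:,1]/X[:,2]]*fpx(p)+[p['cx'],p['cy']]
def wray(p,uv,T):  # T 4x4 world_from_tool ; fisheye
    uv=np.atleast_2d(uv).astype(float); f=fpx(p)
    a=uv-[p['cx'],p['cy']]; r=np.linalg.norm(a,axis=1); th=r/f
    d=np.c_[a/np.maximum(r,1e-9)[:,None]*np.sin(th)[:,None],np.cos(th)]
    M=T@np.array(p['tool_from_camera']); return M[:3,3],d@M[:3,:3].T
def wplane(p,uv,T,z):
    C,d=wray(p,uv,T); return C+((z-C[2])/d[:,2])[:,None]*d
def wproj(p,X,T):
    M=np.linalg.inv(T@np.array(p['tool_from_camera'])); X=np.atleast_2d(X)@M[:3,:3].T+M[:3,3]
    r=np.linalg.norm(X[:,:2],axis=1); th=np.arctan2(r,X[:,2])
    return X[:,:2]/r[:,None]*(th*fpx(p))[:,None]+[p['cx'],p['cy']]
def Tof(s):
    T=np.eye(4);T[:3,:3]=s['tool_rot'];T[:3,3]=s['position'];return T
def bluelid(p):
    hsv=cv2.cvtColor(p['image'],cv2.COLOR_RGB2HSV)
    return cv2.inRange(hsv,(104,110,60),(125,255,255))
E
python3 - <<'E'
from h import *
for n in ["scene","side"]:
    p=env.get_image(n); R,_=cv2.Rodrigues(p['rvec']); print(n,"cam",-R.T@p['tvec'])
    m=bluelid(p)
    k,l,st,_=cv2.connectedComponentsWithStats(m)
    for i in range(1,k):
        if st[i,4]<700: continue
        ys,xs=np.where(l==i); h=cv2.convexHull(np.c_[xs,ys])[:,0]
        for z in (0.086,0.06):
            P=to_plane(p,h,z)[:,:2].astype(np.float32)
            c,r=cv2.minEnclosingCircle(P)
            print(z,st[i],c,r, P.min(0),P.max(0))
E
```

```text
scene cam [0.17577987 0.73973407 0.79079949]
0.086 [ 278  157  103   51 2481] (0.5180333852767944, -0.12333944439888) 0.1369543820619583 [ 0.39080036 -0.23095907] [ 0.6540997  -0.00409857]
0.06 [ 278  157  103   51 2481] (0.5306590795516968, -0.15517817437648773) 0.14200294017791748 [ 0.39873242 -0.26676786] [ 0.6717449  -0.03153849]
0.086 [ 182  231   74   56 2415] (0.5951225161552429, 0.25627148151397705) 0.08261609822511673 [0.5133582  0.17501839] [0.67731684 0.3383217 ]
0.06 [ 182  231   74   56 2415] (0.6105921268463135, 0.23843656480312347) 0.08566005527973175 [0.52581143 0.15418607] [0.69581854 0.3235136 ]
side cam [0.30865342 0.87198225 0.57689878]
0.086 [ 272  157   76   35 1501] (0.5370481014251709, -0.11048363149166107) 0.12385930120944977 [ 0.42381448 -0.23422746] [0.6558676  0.01224543]
0.06 [ 272  157   76   35 1501] (0.5491448044776917, -0.16251900792121887) 0.13041411340236664 [ 0.42991388 -0.29281685] [ 0.67425746 -0.03328974]
0.086 [ 206  215   71   45 1930] (0.5955067873001099, 0.27318379282951355) 0.08628281205892563 [0.5120044 0.1876943] [0.67623013 0.3582224 ]
0.06 [ 206  215   71   45 1930] (0.6106997728347778, 0.24146905541419983) 0.09084741771221161 [0.52277464 0.15145162] [0.69569844 0.33101156]
```

The right blue pot (187,318) is larger, with a lid radius of about 0.117 m against 0.085 m for the front one. It sits near (0.537,-0.112). I move above it for a close look.

carry_out([
  [[-0.026, -0.009, 0.054], [0, 0, 0], 0.0854],
  [[-0.026, -0.009, 0.054], [0, 0, 0], 0.0854],
  [[-0.026, -0.009, 0.054], [0, 0, 0], 0.0854],
  [[-0.026, -0.009, 0.054], [0, 0, 0], 0.0854],
  [[-0.026, -0.009, 0.054], [0, 0, 0], 0.0854],
  [[-0.026, -0.009, 0.054], [0, 0, 0], 0.0854],
  [[-0.026, -0.009, 0.054], [0, 0, 0], 0.0854],
  [[-0.026, -0.009, 0.054], [0, 0, 0], 0.0854],
])

```text
time_s: 1.55
position: [0.54, -0.1124, 0.3038]
tool_rot: [[0.445, 0.0, 0.896], [-0.896, -0.0, 0.445], [0.0, -1.0, 0.0]]
ft_force: [1.2, -0.4, 0.3]
grip_width: 0.0853
```

carry_out([
  [[0, 0, 0], [0, 0, 0], 0.035],
  [[0, 0, 0], [0, 0, 0], 0.035],
  [[0, 0, 0], [0, 0, 0], 0.035],
])

```text
time_s: 1.92
position: [0.5384, -0.1153, 0.3032]
tool_rot: [[0.443, -0.0, 0.897], [-0.897, -0.0, 0.443], [-0.0, -1.0, -0.0]]
ft_force: [0.1, 0.1, -0.1]
grip_width: 0.035
```

Run:
```python
from h import *
s=env.observe(); print(s['time_s'],s['position'],s['tool_rot'].round(3),s['q'].round(1),s['grip_width'])
p=env.get_image("wrist"); cv2.imwrite('pics/b_wrist.png',p['image'][:,:,::-1])
cv2.imwrite('pics/b_big.png',cv2.resize(p['image'][:,:,::-1],(800,600),interpolation=cv2.INTER_CUBIC))
for t in ["pot","knob_1_grip","vent_axis","cutters_blue","screwdriver_red","offcut_1"]:
    for d in env.outline_of(t,p): print(t,d['conf'],d['pixel'],d['mask'].sum(), wplane(p,[d['pixel'][::-1]],Tof(s),.129).round(3))
```

```text
1.925 [ 0.53840685 -0.1152956   0.30320545] [[ 0.443 -0.     0.897]
 [-0.897 -0.     0.443]
 [-0.    -1.    -0.   ]] [-24.4  19.6  65.9  -0.   94.5  39.3] 0.035008840654531526
pot 0.81 [158.2, 258.6] 25956 [[ 0.556 -0.115  0.129]]
pot 0.63 [39.7, 64.9] 6621 [[0.591 0.162 0.129]]
knob_1_grip 0.97 [113.2, 314.4] 551 [[ 0.627 -0.146  0.129]]
knob_1_grip 0.57 [220.6, 212.8] 400 [[ 0.467 -0.099  0.129]]
vent_axis 0.61 [172.4, 247.4] 719 [[ 0.536 -0.111  0.129]]
vent_axis 0.56 [117.6, 197.8] 553 [[ 0.567 -0.036  0.129]]
vent_axis 0.46 [18.1, 42.7] 241 [[0.608 0.214 0.129]]
cutters_blue 0.7 [233.2, 351.1] 1203 [[ 0.525 -0.256  0.129]]
cutters_blue 0.7 [216.1, 314.3] 546 [[ 0.524 -0.203  0.129]]
screwdriver_red 0.57 [100.2, 136.2] 1352 [[0.557 0.036 0.129]]
offcut_1 0.6 [65.0, 346.7] 3076 [[ 0.692 -0.153  0.129]]
```

View pics/b_big.png

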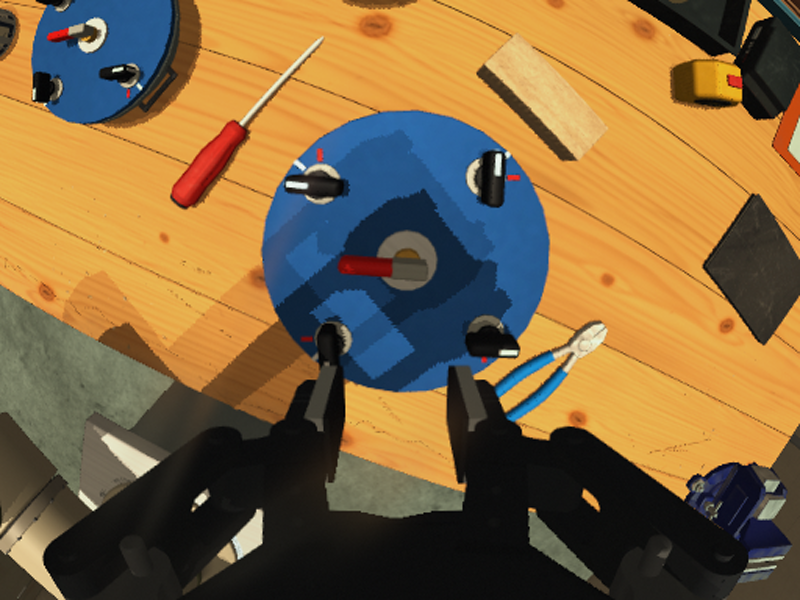

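The view shows the blue pot at (250,405) in 800x600 column/row terms. The four knobs are at about (315,185), (492,180), (492,343) and (330,343), and the lever points left. The near-left knob is partly hidden by a finger, so I back off a little.

carry_out([
  [[0, 0, -0.055], [0, 0, 0], 0.035],
  [[0, 0, 0], [0, 0, 0], 0.035],
  [[0, 0, 0], [0, 0, 0], 0.035],
])

```text
time_s: 2.65
position: [0.49, -0.1388, 0.3036]
tool_rot: [[0.444, 0.001, 0.896], [-0.896, -0.0, 0.444], [0.0, -1.0, 0.001]]
ft_force: [1.2, 0.0, 0.7]
grip_width: 0.0352
```

```bash
cat > look.py <<'E'
from h import *
import sys
def look(name,crop=None,sc=1.5625):
    s=env.observe(); p=env.get_image("wrist"); T=Tof(s)
    np.savez('last.npz',img=p['image'],T=T,vfov=p['vfov'],cx=p['cx'],cy=p['cy'],tfc=p['tool_from_camera'])
    im=p['image'][:,:,::-1]
    if crop: im=im[crop[0]:crop[1],crop[2]:crop[3]]
    cv2.imwrite(f'pics/{name}.png',cv2.resize(im,None,fx=sc,fy=sc,interpolation=cv2.INTER_CUBIC))
    return s,p,T
E
python3 - <<'E'
from look import *
s,p,T=look('c',(50,300,100,400),2.6)
print(s['position'],s['time_s'])
m=bluelid(p); k,l,st,_=cv2.connectedComponentsWithStats(m)
i=1+np.argmax(st[1:,4]); print(st[i])
ys,xs=np.where(l==i); h=cv2.convexHull(np.c_[xs,ys])[:,0]
P=wplane(p,h,T,.086)[:,:2]
from scipy.optimize import least_squares
for _ in range(2):
    r=least_squares(lambda q:np.hypot(P[:,0]-q[0],P[:,1]-q[1])-q[2],[.54,-.11,.11],loss='soft_l1',f_scale=.002)
print(r.x, r.fun.round(4))
E
```

```text
[ 0.48998346 -0.13879171  0.30358597] 2.65
[  166    29   188   152 16900]
[ 0.54127142 -0.12437527  0.11619842] [ 0.      0.0001  0.0001  0.0005  0.     -0.     -0.0004 -0.0002 -0.0002
 -0.0002 -0.0001  0.0001 -0.0002  0.0001  0.0004  0.      0.0003 -0.
  0.0005 -0.      0.0001  0.0001 -0.0002 -0.0002 -0.0002 -0.0002 -0.0001
 -0.0001 -0.0001  0.0002  0.      0.0001  0.0003 -0.     -0.      0.0001
 -0.     -0.0005  0.0001  0.0003 -0.0004 -0.0002 -0.0001 -0.      0.
  0.0004 -0.0001 -0.     -0.0001]
```

View pics/c.png

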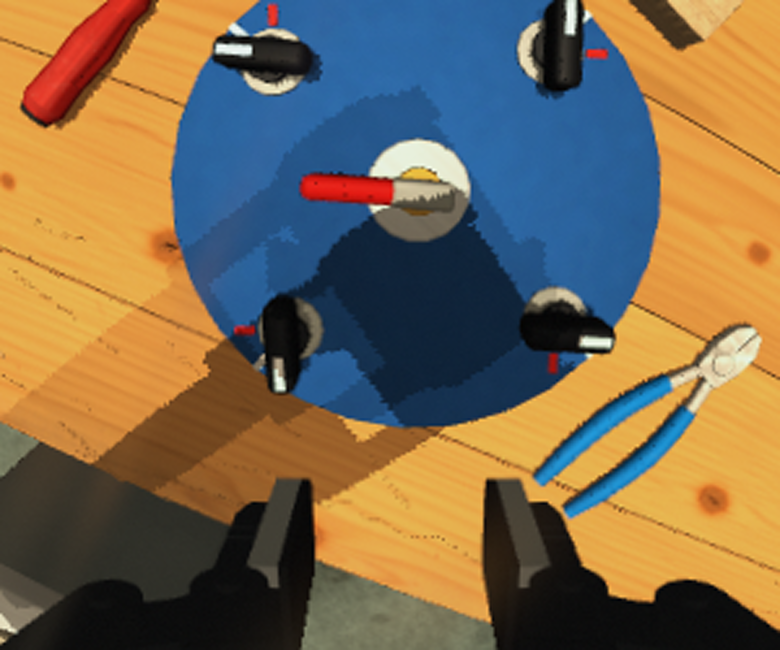

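```bash
cat > fit.py <<'E'
from h import *
from scipy.optimize import minimize
class L: pass
def last():
    d=np.load('last.npz'); return dict(image=d['img'],vfov=float(d['vfov']),cx=float(d['cx']),cy=float(d['cy']),tool_from_camera=d['tfc']),d['T']
def bar(x,y,th,x0=-.02,x1=.02,w=.0065,z0=.101,z1=.129):
    c,s=np.cos(th),np.sin(th)
    return np.array([[x+c*a-s*b,y+s*a+c*b,z] for a in(x0,x1) for b in(-w,w) for z in(z0,z1)])
def hullmask(p,T,X,S=4):
    uv=wproj(p,X,T); h=cv2.convexHull(uv.astype(np.float32))[:,0]
    m=np.zeros((384*S,512*S),np.uint8); cv2.fillConvexPoly(m,np.round((h+.5)*S-.5).astype(np.int32),1)
    return cv2.resize(m.astype(np.float32),(512,384),interpolation=cv2.INTER_AREA)
def knobmask(p,T,x,y,r=.032):
    hsv=cv2.cvtColor(p['image'],cv2.COLOR_RGB2HSV); rgb=p['image'].astype(int)
    dark=(rgb.max(2)<62)&(rgb.max(2)-rgb.min(2)<32)
    a=np.linspace(0,6.28,40); C=np.c_[x+r*np.cos(a),y+r*np.sin(a),np.full(40,.115)]
    roi=np.zeros((384,512),np.uint8); cv2.fillConvexPoly(roi,wproj(p,C,T).round().astype(np.int32),1)
    d=(dark&(roi>0)).astype(np.uint8)
    k,l,st,_=cv2.connectedComponentsWithStats(d)
    if k<2: return d
    i=1+np.argmax(st[1:,4]); ys,xs=np.where(l==i)
    h=cv2.convexHull(np.c_[xs,ys]); m=np.zeros_like(d); cv2.fillConvexPoly(m,h,1); return m
def fitknob(p,T,x,y,ths,**k):
    m=knobmask(p,T,x,y).astype(np.float32); best=None
    def f(q):
        a=hullmask(p,T,bar(q[0]/100+x,q[1]/100+y,q[2],**k)); return 1-np.minimum(a,m).sum()/np.maximum(a,m).sum()
    for t in ths:
        r=minimize(f,[0,0,t],method='Nelder-Mead',options=dict(initial_simplex=[[0,0,t],[.4,0,t],[0,.4,t],[0,0,t+.25]],maxiter=100,xatol=.003,fatol=.002))
        if best is None or r.fun<best.fun: best=r
    return x+best.x[0]/100,y+best.x[1]/100,best.x[2],best.fun
E
python3 - <<'E'
from fit import *
p,T=last()
# full-res crop scale 2.6, offset (100,50)
px={'TL':(263,52),'TR':(565,45),'BR':(568,332),'BL':(282,342)}
tip={'TL':(235,48),'TR':(572,15),'BR':(598,342),'BL':(279,375)}
res={}
for k in px:
    a=wplane(p,[np.array(px[k])/2.6+[100,50]],T,.122)[0]; b=wplane(p,[np.array(tip[k])/2.6+[100,50]],T,.129)[0]
    t=np.arctan2(*(b-a)[1::-1]); r=fitknob(p,T,a[0],a[1],[t-.15,t+.15]); res[k]=r
    d=np.array(r[:2])-[.5413,-.1244]; print(k,np.round(r,4),'th',np.degrees(r[2]).round(1),'rad',np.hypot(*d).round(4),'az',np.degrees(np.arctan2(d[1],d[0])).round(1))
im=cv2.resize(p['image'][50:300,100:400,::-1],None,fx=2.6,fy=2.6,interpolation=cv2.INTER_CUBIC)
for r in res.values():
    h=cv2.convexHull(wproj(p,bar(*r[:3]),T).astype(np.float32))[:,0]
    cv2.polylines(im,[((h+.5-[100,50])*2.6).astype(np.int32)],True,(0,255,0),1)
cv2.imwrite('pics/c2.png',im)
E
```

```text
TL [ 0.5659 -0.0389  1.9014  0.1744] th 108.9 rad 0.089 az 73.9
TR [ 0.6257 -0.1492  0.4433  0.1533] th 25.4 rad 0.088 az -16.4
BR [ 0.5166 -0.2089 -1.2088  0.1673] th -69.3 rad 0.0881 az -106.3
BL [ 0.456  -0.0998 -2.7258  0.1807] th -156.2 rad 0.0888 az 163.9
```

View pics/c2.png

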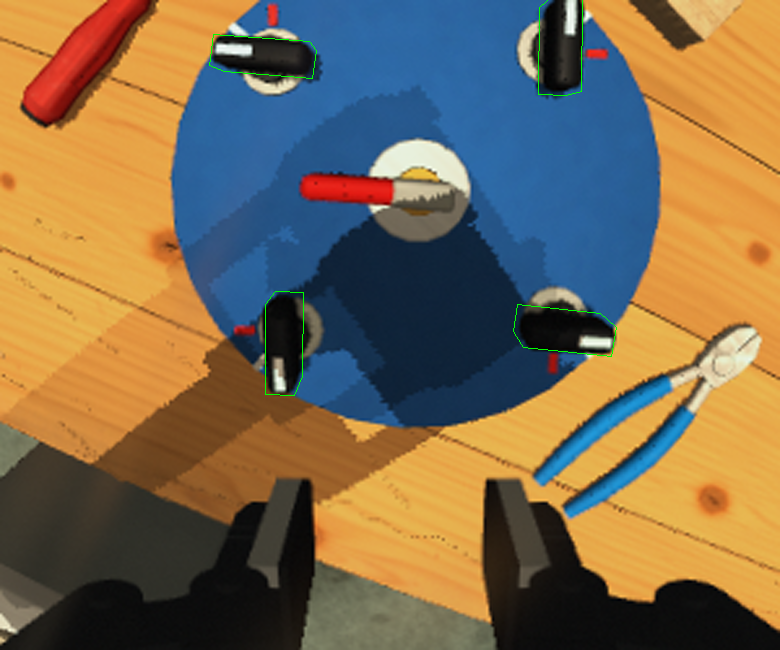

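Pot centre is about (0.541,-0.124) and the knob azimuths are -16.2° plus multiples of 90°, at a measured radius of 88–89 mm, which fits the given 90 mm. Bar headings are A(-16°) 25°, B(74°) 109°, C(164°) 204° and D(-106°) -69°, so the joints start at roughly 0.07–0.19. I'll go A, C, B, D.

```bash
cat > go.py <<'E'
from h import *
C=np.array([.5412,-.1243]); Y=-16.2
K={k:C+.09*np.array([np.cos(np.radians(Y+a)),np.sin(np.radians(Y+a))]) for k,a in zip('ABCD',(0,90,180,270))}
K['V']=C
def go(t,zyaw,z=None):
    s=env.observe(); R=s['tool_rot']; x=K[t] if isinstance(t,str) else np.array(t)
    cur=np.degrees(np.arctan2(R[1,2],R[0,2])); turn=-(zyaw-cur)
    turn=(turn+180)%360-180
    zr=np.radians(cur-turn); zd=np.array([np.cos(zr),np.sin(zr)]); xd=np.array([np.cos(zr-np.pi/2),np.sin(zr-np.pi/2)])
    d=x-s['position'][:2]
    print('t',s['time_s'].__round__(2),'pos',s['position'].round(4),'zyaw',cur.round(2),'q1,6',s['q'][[0,5]].round(1),'F',np.round(s['ft_force'],1),'M',np.round(s['wrist_torque'],2),'w',round(s['grip_width'],4))
    d0=np.radians(cur)
    print('now-frame dx,dz',round(float(d@[np.sin(d0),-np.cos(d0)]),4),round(float(d@[np.cos(d0),np.sin(d0)]),4))
    print('turn +y',turn.round(2),'then dx',round(float(d@xd),4),'dz',round(float(d@zd),4),'dy to z', None if z is None else round(float(s['position'][2]-z),4))
E
python3 - <<'E'
from go import *
print(K); go('A',25.4,.17)
E
```

```text
{'A': array([ 0.62762643, -0.1494092 ]), 'B': array([ 0.5663092 , -0.03787357]), 'C': array([ 0.45477357, -0.0991908 ]), 'D': array([ 0.5160908 , -0.21072643]), 'V': array([ 0.5412, -0.1243])}
t 2.7 pos [ 0.4902 -0.1386  0.3035] zyaw 26.41 q1,6 [-29.1  34.5] F [0.6 0.2 0.8] M [ 0.02 -0.03  0.01] w 0.0348
now-frame dx,dz 0.0708 0.1183
turn +y 1.01 then dx 0.0687 dz 0.1195 dy to z 0.1335
```

carry_out([
  [[0.0, 0.0, 0.0], [0, 1, 0], 0.035],
  [[0.023, 0.03, 0.04], [0, 0, 0], 0.035],
  [[0.023, 0.03, 0.04], [0, 0, 0], 0.035],
  [[0.023, 0.03, 0.04], [0, 0, 0], 0.035],
  [[0, 0.04, 0], [0, 0, 0], 0.035],
  [[0, 0, 0], [0, 0, 0], 0.035],
  [[0, 0, 0], [0, 0, 0], 0.035],
])

```text
time_s: 3.58
position: [0.6283, -0.1496, 0.1752]
tool_rot: [[0.429, 0.002, 0.903], [-0.903, -0.001, 0.429], [0.002, -1.0, 0.002]]
ft_force: [-0.4, 0.3, 0.1]
grip_width: 0.0349
```

Run:
```python
from go import *
from look import look
go('A',25.4,.101)
s,p,T=look('d',None,1.56)
```

```text
t 3.58 pos [ 0.6283 -0.1496  0.1752] zyaw 25.4 q1,6 [-23.9  40.7] F [-0.4  0.3  0.1] M [-0.02 -0.04  0.01] w 0.0349
now-frame dx,dz -0.0005 -0.0005
turn +y -0.0 then dx -0.0005 dz -0.0005 dy to z 0.0742
```

View pics/d.png

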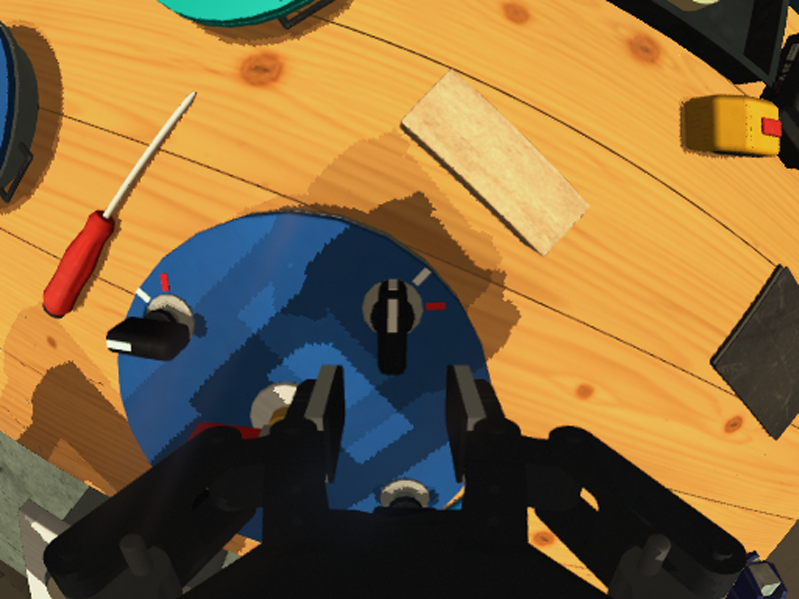

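The bar (392,330) sits centred between the fingers (342 and 447) and aligned, with its pointer up and the white and red marks clockwise of it. Descend, close and turn.

carry_out([
  [[-0.0005, 0.03, -0.0005], [0, 0, 0], 0.035],
  [[0, 0.03, 0], [0, 0, 0], 0.035],
  [[0, 0.014, 0], [0, 0, 0], 0.035],
  [[0, 0, 0], [0, 0, 0], 0.035],
  [[0, 0, 0], [0, 0, 0], 0.0],
  [[0, 0, 0], [0, 0, 0], 0.0],
  [[0, 0, 0], [0, 0, 0], 0.0],
  [[0, 0, 0], [0, 0, 0], 0.0],
], force=40)

```text
time_s: 4.62
position: [0.6274, -0.1489, 0.1012]
tool_rot: [[0.429, 0.002, 0.903], [-0.903, -0.0, 0.429], [0.001, -1.0, 0.002]]
ft_force: [-1.9, 4.0, 6.6]
grip_width: 0.0181
```

carry_out([
  [[0, 0, 0], [0, 0, 0], 0.0],
  [[0, 0, 0], [0, 0, 0], 0.0],
])

```text
time_s: 4.88
position: [0.6274, -0.1489, 0.1012]
tool_rot: [[0.429, 0.002, 0.903], [-0.903, -0.0, 0.429], [0.001, -1.0, 0.002]]
ft_force: [-3.9, 3.3, 6.4]
grip_width: 0.0184
```

Run:
```python
from go import *
from look import look
go('A',25.4,.101)
s,p,T=look('e',None,1.56)
```

```text
t 4.88 pos [ 0.6274 -0.1489  0.1012] zyaw 25.42 q1,6 [-23.9  40.7] F [-3.9  3.3  6.4] M [ 0.72  0.52 -0.06] w 0.0184
now-frame dx,dz 0.0006 -0.0
turn +y 0.02 then dx 0.0006 dz -0.0 dy to z 0.0002
```

View pics/e.png

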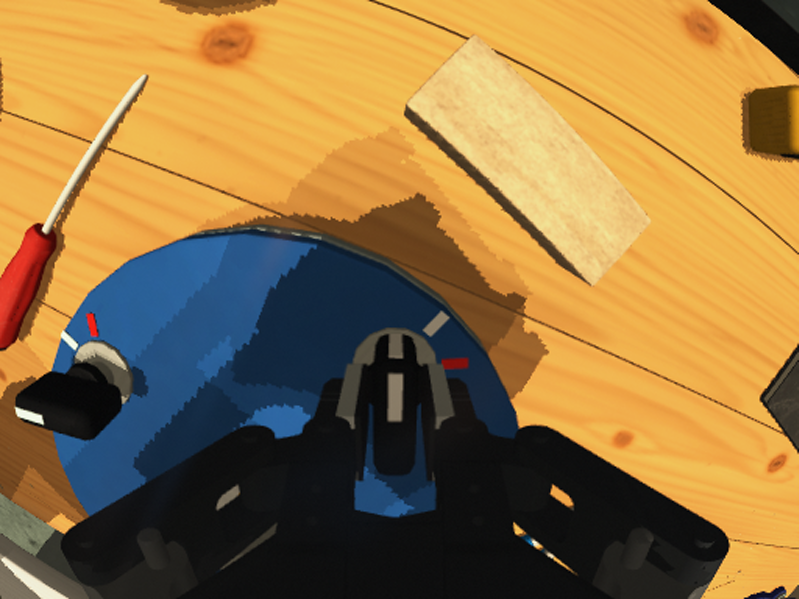

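The jaws stopped at 18 mm instead of 13, so they are probably on the round skirt under the bar. I open, raise 6 mm and close again.

carry_out([
  [[0, 0, 0], [0, 0, 0], 0.03],
  [[0, -0.006, 0], [0, 0, 0], 0.03],
  [[0, 0, 0], [0, 0, 0], 0.0],
  [[0, 0, 0], [0, 0, 0], 0.0],
  [[0, 0, 0], [0, 0, 0], 0.0],
  [[0, 0, 0], [0, 0, 0], 0.0],
])

```text
time_s: 5.68
position: [0.6272, -0.149, 0.1063]
tool_rot: [[0.429, 0.001, 0.903], [-0.903, 0.0, 0.429], [0.0, -1.0, 0.001]]
ft_force: [-2.1, 2.3, 5.9]
grip_width: 0.0119
```

Run:
```python
from go import *
from look import look
go('A',25.4,.101)
s,p,T=look('f',(180,340,180,340),4)
```

```text
t 5.67 pos [ 0.6272 -0.149   0.1063] zyaw 25.4 q1,6 [-23.9  40.7] F [-2.1  2.3  5.9] M [ 0.46  0.35 -0.14] w 0.0119
now-frame dx,dz 0.0006 0.0002
turn +y 0.0 then dx 0.0006 dz 0.0002 dy to z 0.0053
```

View pics/f.png

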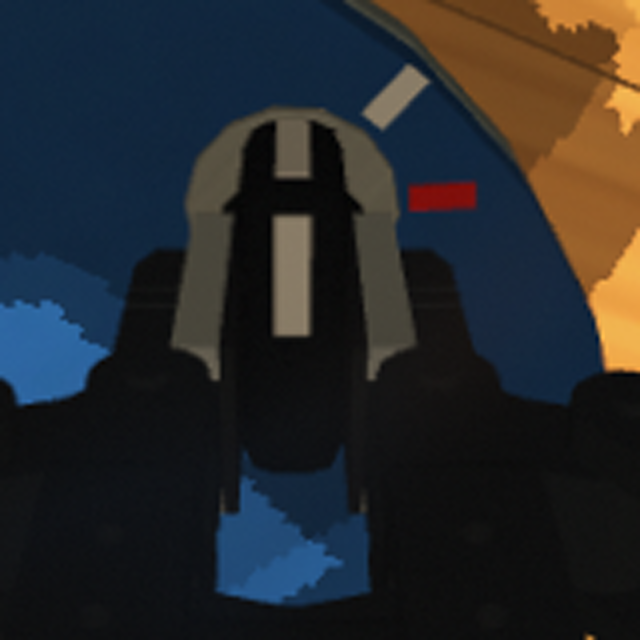

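carry_out([
  [[0, 0, 0], [0, 8, 0], 0.0],
  [[0, 0, 0], [0, 8, 0], 0.0],
  [[0, 0, 0], [0, 8, 0], 0.0],
  [[0, 0, 0], [0, 8, 0], 0.0],
  [[0, 0, 0], [0, 8, 0], 0.0],
  [[0, 0, 0], [0, 2, 0], 0.0],
  [[0, 0, 0], [0, 0, 0], 0.0],
])

```text
time_s: 6.6
position: [0.627, -0.1478, 0.1063]
tool_rot: [[-0.285, 0.0, 0.958], [-0.958, 0.002, -0.285], [-0.002, -1.0, -0.0]]
ft_force: [-3.1, 7.3, 8.5]
grip_width: 0.0124
```

Run:
```python
from go import *
from look import look
go('A',25.4,.101)
s,p,T=look('g',(180,340,180,340),4)
```

```text
t 6.6 pos [ 0.627  -0.1478  0.1063] zyaw -16.58 q1,6 [-23.8  82.7] F [-3.1  7.3  8.5] M [ 1.18  0.41 -0.05] w 0.0124
now-frame dx,dz 0.0014 0.001
turn +y -41.98 then dx 0.0017 dz -0.0002 dy to z 0.0053
```

View pics/g.png

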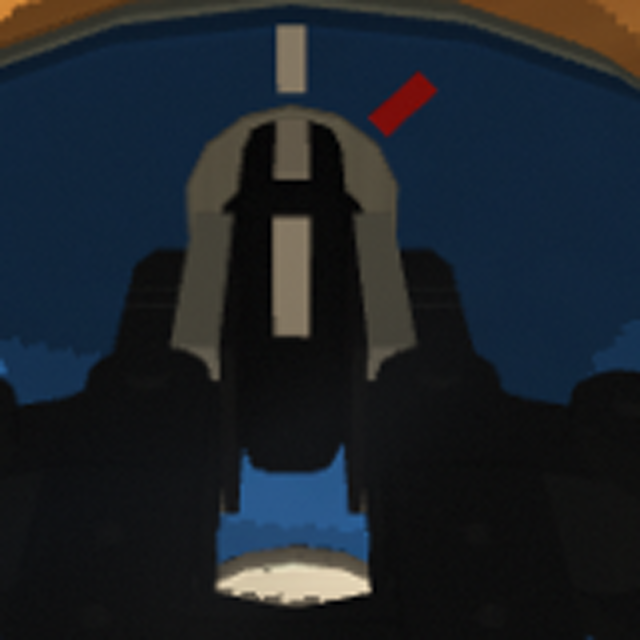

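Knob A's pointer (292,150) now lines up with the white mark (292,60). Release, rise and go to C.

carry_out([
  [[0, 0, 0], [0, 0, 0], 0.035],
  [[0, 0, 0], [0, 0, 0], 0.035],
  [[0, -0.035, 0], [0, 0, 0], 0.035],
  [[0, -0.035, 0], [0, -10, 0], 0.035],
  [[0, 0, 0], [0, -10, 0], 0.035],
  [[0, 0, 0], [0, -10, 0], 0.035],
  [[0, 0, 0], [0, -10, 0], 0.035],
  [[0, 0, 0], [0, 0, 0], 0.035],
])

```text
time_s: 7.65
position: [0.6271, -0.1496, 0.1752]
tool_rot: [[0.395, -0.0, 0.918], [-0.918, -0.0, 0.395], [0.0, -1.0, -0.0]]
ft_force: [0.4, -0.3, -0.1]
grip_width: 0.0348
```

Run:
```python
from go import *
go('C',23.8,.18)
```

```text
t 7.65 pos [ 0.6271 -0.1496  0.1752] zyaw 23.29 q1,6 [-23.9  42.8] F [ 0.4 -0.3 -0.1] M [-0.04  0.04 -0.01] w 0.0348
now-frame dx,dz -0.1144 -0.1383
turn +y -0.51 then dx -0.1156 dz -0.1373 dy to z -0.0048
```

carry_out([
  [[0, 0, 0], [0, -0.5, 0], 0.035],
  [[-0.0289, 0, -0.0343], [0, 0, 0], 0.035],
  [[-0.0289, 0, -0.0343], [0, 0, 0], 0.035],
  [[-0.0289, 0, -0.0343], [0, 0, 0], 0.035],
  [[-0.0289, 0, -0.0343], [0, 0, 0], 0.035],
  [[0, 0, 0], [0, 0, 0], 0.035],
  [[0, 0, 0], [0, 0, 0], 0.035],
])

```text
time_s: 8.52
position: [0.4556, -0.0996, 0.1757]
tool_rot: [[0.404, 0.001, 0.915], [-0.915, -0.001, 0.404], [0.001, -1.0, 0.001]]
ft_force: [0.7, 0.0, -0.0]
grip_width: 0.0351
```

Run:
```python
from go import *
from look import look
go('C',23.8,.1065)
s,p,T=look('h1',None,1.56)
```

```text
t 8.53 pos [ 0.4556 -0.0996  0.1757] zyaw 23.82 q1,6 [-26.9  39.3] F [ 0.7  0.  -0. ] M [-0.02 -0.05 -0.03] w 0.0351
now-frame dx,dz -0.0007 -0.0006
turn +y 0.02 then dx -0.0007 dz -0.0006 dy to z 0.0692
```

View pics/h1.png

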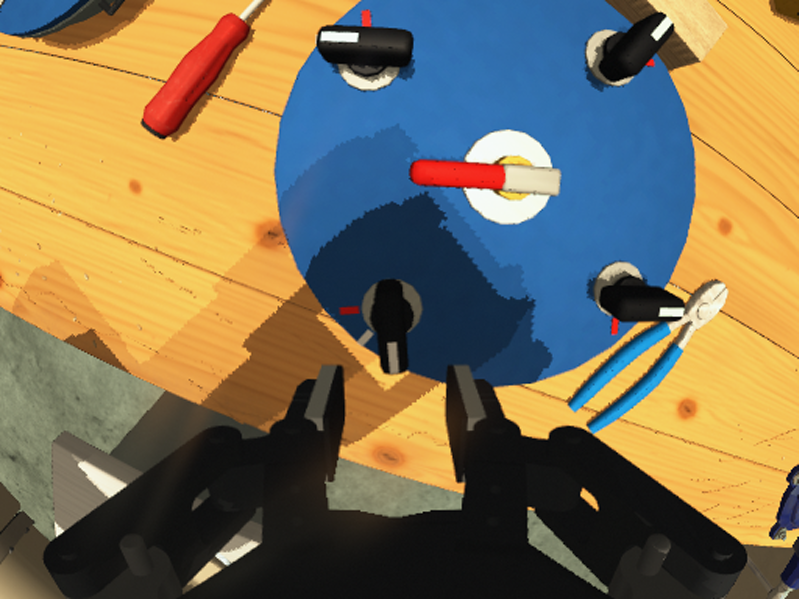

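The C bar (393,325) is between the fingers with its pointer down, and the white mark is clockwise of it. Descend and grip.

carry_out([
  [[-0.0007, 0.03, -0.0006], [0, 0, 0], 0.035],
  [[0, 0.03, 0], [0, 0, 0], 0.035],
  [[0, 0.009, 0], [0, 0, 0], 0.035],
  [[0, 0, 0], [0, 0, 0], 0.0],
  [[0, 0, 0], [0, 0, 0], 0.0],
  [[0, 0, 0], [0, 0, 0], 0.0],
  [[0, 0, 0], [0, 0, 0], 0.0],
])

```text
time_s: 9.45
position: [0.4543, -0.0986, 0.1067]
tool_rot: [[0.405, 0.001, 0.914], [-0.914, 0.0, 0.405], [0.0, -1.0, 0.001]]
ft_force: [2.1, 5.2, -2.2]
grip_width: 0.0119
```

Run:
```python
from go import *
from look import look
go('C',-16.4,.1065)
s,p,T=look('h2',(180,340,180,340),4)
```

```text
t 9.45 pos [ 0.4543 -0.0986  0.1067] zyaw 23.91 q1,6 [-26.9  39.2] F [ 2.1  5.2 -2.2] M [ 0.7  -0.36  0.13] w 0.0119
now-frame dx,dz 0.0007 0.0002
turn +y 40.31 then dx 0.0004 dz 0.0006 dy to z 0.0002
```

View pics/h2.png

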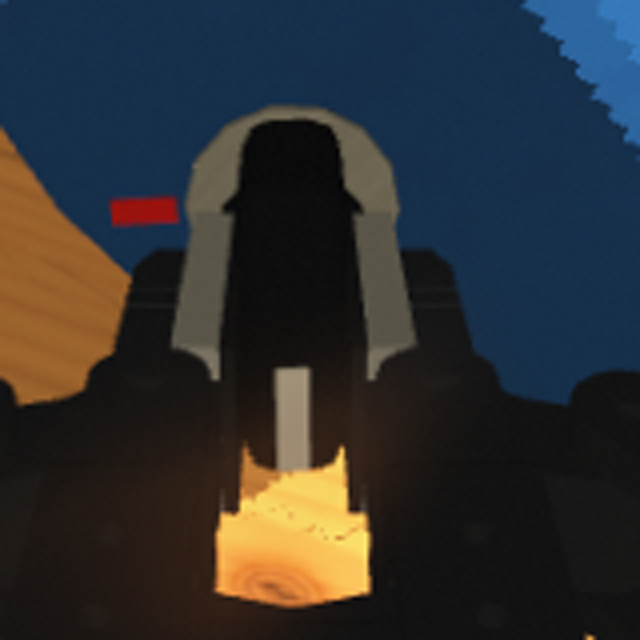

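Firm grip at 11.9 mm. I turn it 40°, then release and rise; C should then read about 0.8.

carry_out([
  [[0, 0, 0], [0, 8, 0], 0.0],
  [[0, 0, 0], [0, 8, 0], 0.0],
  [[0, 0, 0], [0, 8, 0], 0.0],
  [[0, 0, 0], [0, 8, 0], 0.0],
  [[0, 0, 0], [0, 8, 0], 0.0],
  [[0, 0, 0], [0, 1, 0], 0.0],
  [[0, 0, 0], [0, 0, 0], 0.0],
])

```text
time_s: 10.38
position: [0.4542, -0.0975, 0.1067]
tool_rot: [[-0.295, 0.001, 0.956], [-0.956, 0.002, -0.295], [-0.003, -1.0, 0.0]]
ft_force: [2.9, 10.9, 0.4]
grip_width: 0.0123
```

carry_out([
  [[0, 0, 0], [0, 0, 0], 0.035],
  [[0, 0, 0], [0, 0, 0], 0.035],
  [[0, -0.035, 0], [0, 0, 0], 0.035],
  [[0, -0.035, 0], [0, 0, 0], 0.035],
  [[0, 0, 0], [0, 0, 0], 0.035],
  [[0, 0, 0], [0, 0, 0], 0.035],
])

```text
time_s: 11.12
position: [0.4537, -0.0989, 0.1759]
tool_rot: [[-0.294, -0.001, 0.956], [-0.956, 0.0, -0.294], [0.0, -1.0, -0.001]]
ft_force: [-0.6, 0.2, -0.9]
grip_width: 0.035
```

Run:
```python
from go import *
from look import look
go('B',108.9,.1765)
s,p,T=look('i',None,1.56)
```

```text
t 11.12 pos [ 0.4537 -0.0989  0.1759] zyaw -17.11 q1,6 [-26.9  80.2] F [-0.6  0.2 -0.9] M [0.04 0.05 0.  ] w 0.035
now-frame dx,dz -0.0915 0.0897
turn +y -126.01 then dx 0.1263 dz 0.0212 dy to z -0.0006
```

View pics/i.png

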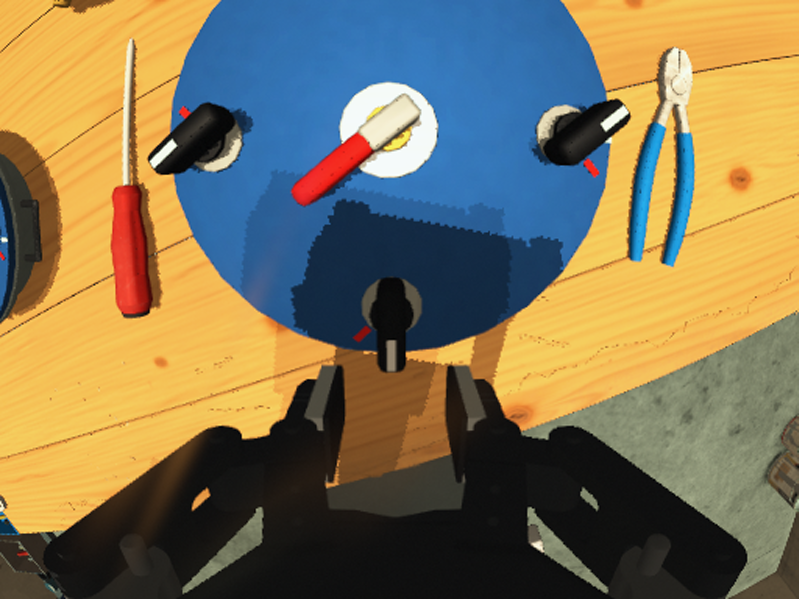

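C's pointer (392,355) is now radial, on its white mark; the mark itself is covered. Next is B, turning back 126°.

carry_out([
  [[0, 0, 0], [0, -10.5, 0], 0.035],
  [[0, 0, 0], [0, -10.5, 0], 0.035],
  [[0, 0, 0], [0, -10.5, 0], 0.035],
  [[0, 0, 0], [0, -10.5, 0], 0.035],
  [[0, 0, 0], [0, -10.5, 0], 0.035],
  [[0, 0, 0], [0, -10.5, 0], 0.035],
  [[0, 0, 0], [0, -10.5, 0], 0.035],
  [[0, 0, 0], [0, -10.5, 0], 0.035],
])

```text
time_s: 12.18
position: [0.4536, -0.0987, 0.1753]
tool_rot: [[0.922, -0.002, 0.387], [-0.387, 0.001, 0.922], [-0.002, -1.0, -0.0]]
ft_force: [-0.3, 0.6, 0.3]
grip_width: 0.0351
```

carry_out([
  [[0, 0, 0], [0, -10.5, 0], 0.035],
  [[0, 0, 0], [0, -10.5, 0], 0.035],
  [[0, 0, 0], [0, -10.5, 0], 0.035],
  [[0, 0, 0], [0, -10.5, 0], 0.035],
  [[0.042, 0, 0.007], [0, 0, 0], 0.035],
  [[0.042, 0, 0.007], [0, 0, 0], 0.035],
  [[0.042, 0, 0.007], [0, 0, 0], 0.035],
  [[0, 0, 0], [0, 0, 0], 0.035],
])

```text
time_s: 13.18
position: [0.5675, -0.037, 0.1746]
tool_rot: [[0.945, -0.002, -0.326], [0.326, 0.001, 0.945], [-0.002, -1.0, 0.001]]
ft_force: [-0.4, -0.4, -0.3]
grip_width: 0.0352
```

carry_out([
  [[0, 0, 0], [0, 0, 0], 0.035],
])

```text
time_s: 13.3
position: [0.5656, -0.0383, 0.1753]
tool_rot: [[0.946, -0.002, -0.324], [0.324, 0.0, 0.946], [-0.002, -1.0, 0.001]]
ft_force: [-0.3, -1.8, 0.3]
grip_width: 0.0347
```

Run:
```python
from go import *
from look import look
go('B',108.9,.1065)
s,p,T=look('j',None,1.56)
```

```text
t 13.3 pos [ 0.5656 -0.0383  0.1753] zyaw 108.9 q1,6 [-15.8 -34.7] F [-0.3 -1.8  0.3] M [ 0.02  0.03 -0.01] w 0.0347
now-frame dx,dz 0.0008 0.0001
turn +y 0.0 then dx 0.0008 dz 0.0001 dy to z 0.0688
```

View pics/j.png

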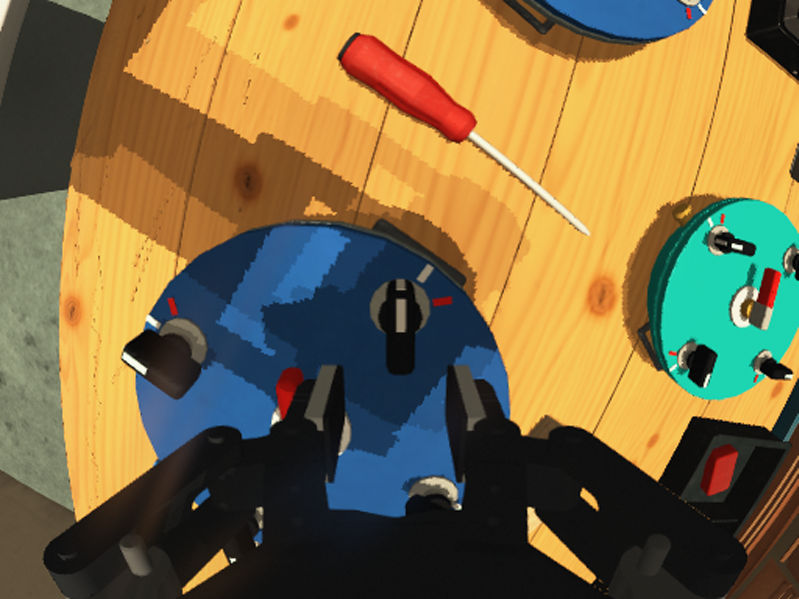

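The B bar (400,325) lies between the fingers, about 1.5 mm to the right, and its pointer is up. Correct that, descend and grip.

carry_out([
  [[0.0015, 0.03, 0], [0, 0, 0], 0.035],
  [[0, 0.03, 0], [0, 0, 0], 0.035],
  [[0, 0.009, 0], [0, 0, 0], 0.035],
  [[0, 0, 0], [0, 0, 0], 0.0],
  [[0, 0, 0], [0, 0, 0], 0.0],
  [[0, 0, 0], [0, 0, 0], 0.0],
  [[0, 0, 0], [0, 0, 0], 0.0],
])

```text
time_s: 14.22
position: [0.568, -0.038, 0.1082]
tool_rot: [[0.946, 0.001, -0.324], [0.324, -0.001, 0.946], [0.001, -1.0, -0.001]]
ft_force: [-2.4, -2.1, 4.5]
grip_width: 0.012
```

Run:
```python
from go import *
from look import look
go('B',73.8,.1065)
s,p,T=look('j2',(180,340,180,340),4)
```

```text
t 14.22 pos [ 0.568  -0.038   0.1082] zyaw 108.9 q1,6 [-15.7 -34.6] F [-2.4 -2.1  4.5] M [-0.33  0.39 -0.05] w 0.012
now-frame dx,dz -0.0016 0.0006
turn +y 35.1 then dx -0.0017 dz -0.0004 dy to z 0.0017
```

View pics/j2.png

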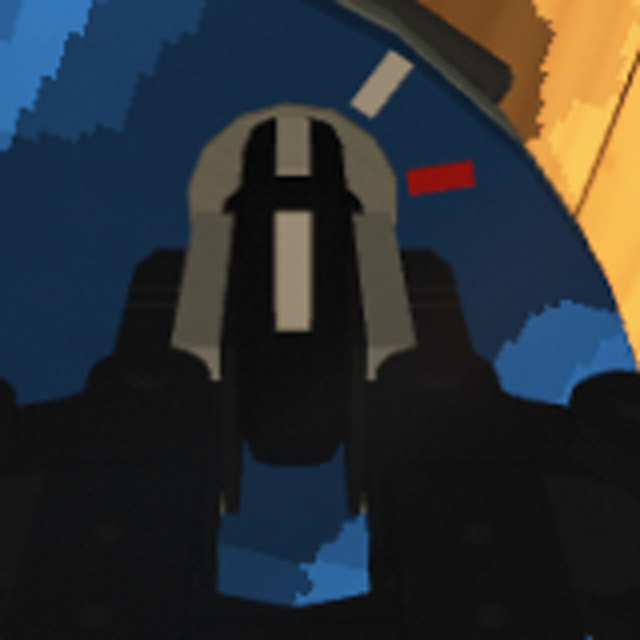

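B is gripped at 12 mm. Turn it 35°, release and rise.

carry_out([
  [[0, 0, 0], [0, 7, 0], 0.0],
  [[0, 0, 0], [0, 7, 0], 0.0],
  [[0, 0, 0], [0, 7, 0], 0.0],
  [[0, 0, 0], [0, 7, 0], 0.0],
  [[0, 0, 0], [0, 7, 0], 0.0],
  [[0, 0, 0], [0, 1, 0], 0.0],
  [[0, 0, 0], [0, 0, 0], 0.0],
])

```text
time_s: 15.15
position: [0.5671, -0.0379, 0.1082]
tool_rot: [[0.956, -0.001, 0.294], [-0.294, -0.001, 0.956], [-0.001, -1.0, -0.001]]
ft_force: [-6.6, -3.0, 8.9]
grip_width: 0.0121
```

carry_out([
  [[0, 0, 0], [0, 0, 0], 0.035],
  [[0, 0, 0], [0, 0, 0], 0.035],
  [[0, -0.035, 0], [0, 0, 0], 0.035],
  [[0, -0.034, 0], [0, 0, 0], 0.035],
  [[0, 0, 0], [0, 0, 0], 0.035],
  [[0, 0, 0], [0, 0, 0], 0.035],
])

```text
time_s: 15.9
position: [0.5675, -0.0375, 0.1756]
tool_rot: [[0.956, -0.001, 0.294], [-0.294, 0.0, 0.956], [-0.001, -1.0, 0.0]]
ft_force: [-0.3, -0.7, -0.6]
grip_width: 0.0353
```

Run:
```python
from go import *
from look import look
go('D',110.7,.1765)
s,p,T=look('k',None,1.56)
```

```text
t 15.9 pos [ 0.5675 -0.0375  0.1756] zyaw 72.91 q1,6 [-15.7   1.4] F [-0.3 -0.7 -0.6] M [-0.02  0.01 -0.03] w 0.0353
now-frame dx,dz 0.0018 -0.1807
turn +y -37.79 then dx -0.1094 dz -0.1439 dy to z -0.0009
```

View pics/k.png

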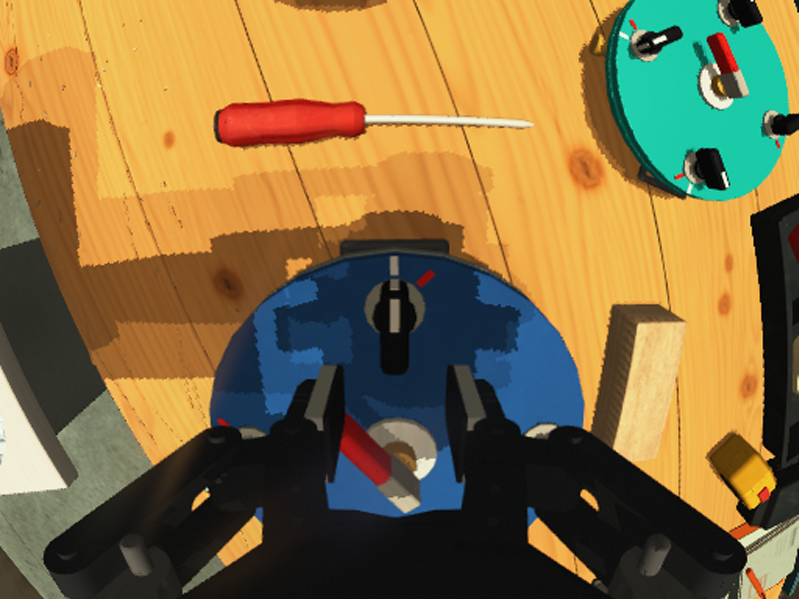

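B's pointer (395,310) is on the white mark. Now D.

carry_out([
  [[0, 0, 0], [0, -9.45, 0], 0.035],
  [[0, 0, 0], [0, -9.45, 0], 0.035],
  [[0, 0, 0], [0, -9.45, 0], 0.035],
  [[0, 0, 0], [0, -9.45, 0], 0.035],
  [[-0.0365, 0, -0.048], [0, 0, 0], 0.035],
  [[-0.0365, 0, -0.048], [0, 0, 0], 0.035],
  [[-0.0365, 0, -0.048], [0, 0, 0], 0.035],
  [[0, 0, 0], [0, 0, 0], 0.035],
])

```text
time_s: 16.95
position: [0.5149, -0.2144, 0.175]
tool_rot: [[0.937, -0.002, -0.349], [0.349, 0.001, 0.937], [-0.001, -1.0, 0.001]]
ft_force: [-0.5, 0.1, -1.1]
grip_width: 0.0349
```

carry_out([
  [[0, 0, 0], [0, 0, 0], 0.035],
  [[0, 0, 0], [0, 0, 0], 0.035],
])

```text
time_s: 17.2
position: [0.5166, -0.2097, 0.176]
tool_rot: [[0.935, -0.001, -0.355], [0.355, 0.001, 0.935], [-0.0, -1.0, 0.001]]
ft_force: [0.2, 0.6, 0.8]
grip_width: 0.0347
```

Run:
```python
from go import *
from look import look
go('D',110.7,.1065)
s,p,T=look('l',None,1.56)
```

```text
t 17.2 pos [ 0.5166 -0.2097  0.176 ] zyaw 110.8 q1,6 [-34.3 -55.1] F [0.2 0.6 0.8] M [ 0.   -0.01 -0.  ] w 0.0347
now-frame dx,dz -0.0008 -0.0008
turn +y 0.1 then dx -0.0008 dz -0.0008 dy to z 0.0695
```

View pics/l.png

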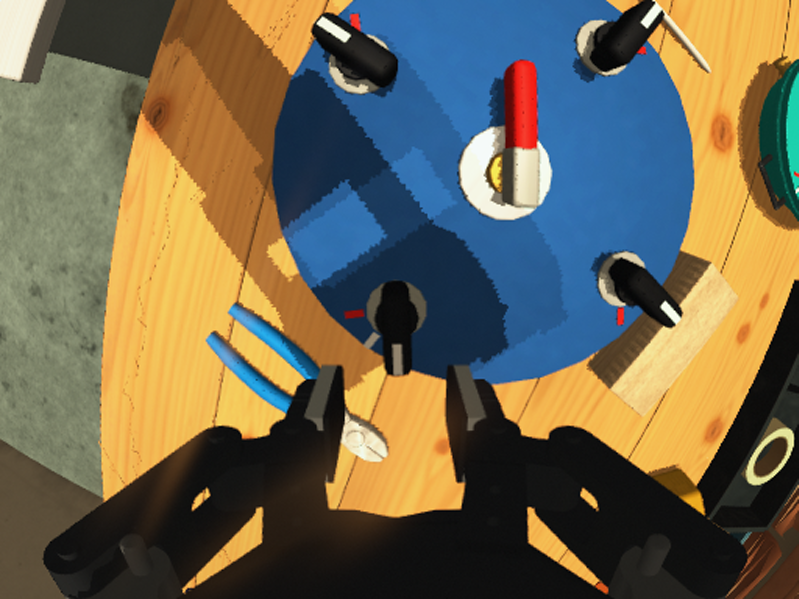

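The D bar (398,330) is between the fingers with its pointer down. Descend and grip.

carry_out([
  [[0.0007, 0.03, -0.0004], [0, 0, 0], 0.035],
  [[0, 0.03, 0], [0, 0, 0], 0.035],
  [[0, 0.009, 0], [0, 0, 0], 0.035],
  [[0, 0, 0], [0, 0, 0], 0.0],
  [[0, 0, 0], [0, 0, 0], 0.0],
  [[0, 0, 0], [0, 0, 0], 0.0],
  [[0, 0, 0], [0, 0, 0], 0.0],
])

```text
time_s: 18.12
position: [0.5176, -0.2109, 0.108]
tool_rot: [[0.935, 0.002, -0.354], [0.354, -0.0, 0.935], [0.002, -1.0, -0.001]]
ft_force: [3.4, 4.8, 0.1]
grip_width: 0.012
```

Run:
```python
from go import *
go('D',73.8,.1065)
```

```text
t 18.12 pos [ 0.5176 -0.2109  0.108 ] zyaw 110.71 q1,6 [-34.3 -55.1] F [3.4 4.8 0.1] M [ 0.65 -0.53  0.08] w 0.012
now-frame dx,dz -0.0014 0.0007
turn +y 36.91 then dx -0.0016 dz -0.0002 dy to z 0.0015
```

carry_out([
  [[0, 0, 0], [0, 7.5, 0], 0.0],
  [[0, 0, 0], [0, 7.5, 0], 0.0],
  [[0, 0, 0], [0, 7.5, 0], 0.0],
  [[0, 0, 0], [0, 7.5, 0], 0.0],
  [[0, 0, 0], [0, 7.5, 0], 0.0],
  [[0, 0, 0], [0, 0, 0], 0.0],
  [[0, 0, 0], [0, 0, 0], 0.0],
])

```text
time_s: 19.0
position: [0.5167, -0.2109, 0.108]
tool_rot: [[0.958, -0.0, 0.286], [-0.286, 0.0, 0.958], [-0.0, -1.0, 0.0]]
ft_force: [-3.2, 4.7, 5.5]
grip_width: 0.012
```

carry_out([
  [[0, 0, 0], [0, 0, 0], 0.035],
  [[0, 0, 0], [0, 0, 0], 0.035],
  [[0, -0.035, 0], [0, 0, 0], 0.035],
  [[0, -0.034, 0], [0, 0, 0], 0.035],
  [[0, 0, 0], [0, 0, 0], 0.035],
  [[0, 0, 0], [0, 0, 0], 0.035],
])

```text
time_s: 19.75
position: [0.5168, -0.2112, 0.1756]
tool_rot: [[0.957, -0.001, 0.289], [-0.289, 0.0, 0.957], [-0.001, -1.0, 0.0]]
ft_force: [-0.1, 0.1, -0.0]
grip_width: 0.0349
```

Run:
```python
from go import *
from look import look
go('A',163.4,.1765)
s,p,T=look('m',None,1.56)
```

```text
t 19.75 pos [ 0.5168 -0.2112  0.1756] zyaw 73.22 q1,6 [-34.4 -17.6] F [-0.1  0.1 -0. ] M [ 0.    0.01 -0.02] w 0.0349
now-frame dx,dz 0.0883 0.0911
turn +y -90.18 then dx 0.0908 dz -0.0886 dy to z -0.0009
```

View pics/m.png

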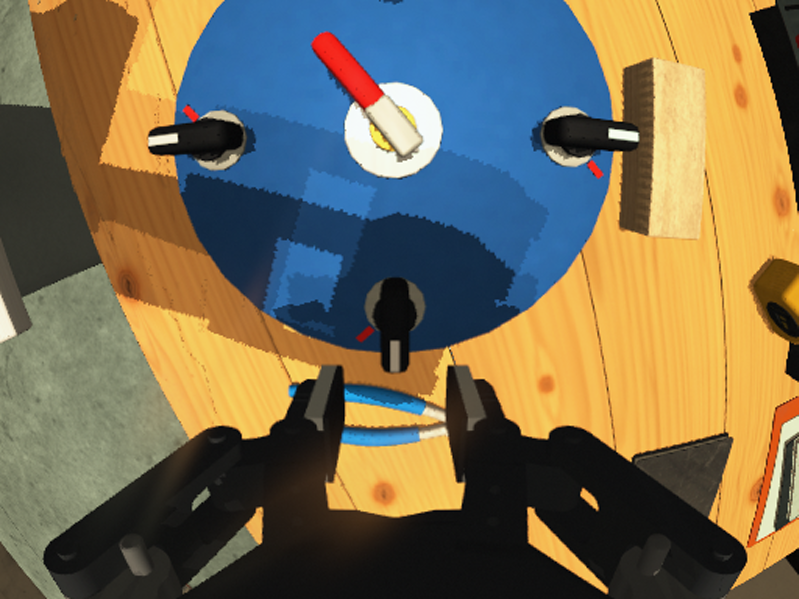

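All four pointers are on the white marks: D here, A on the right, C on the left, and B as seen earlier. Second pass runs crisscross D, B, A, C, so I grip D again first.

carry_out([
  [[0, 0.03, 0], [0, 0, 0], 0.035],
  [[0, 0.03, 0], [0, 0, 0], 0.035],
  [[0, 0.008, 0], [0, 0, 0], 0.035],
  [[0, 0, 0], [0, 0, 0], 0.0],
  [[0, 0, 0], [0, 0, 0], 0.0],
  [[0, 0, 0], [0, 0, 0], 0.0],
  [[0, 0, 0], [0, 0, 0], 0.0],
])

```text
time_s: 20.68
position: [0.5168, -0.2112, 0.1087]
tool_rot: [[0.957, -0.0, 0.289], [-0.289, -0.0, 0.957], [-0.0, -1.0, -0.0]]
ft_force: [-4.9, -0.2, 0.4]
grip_width: 0.0123
```

carry_out([
  [[0, 0, 0], [0, 9, 0], 0.0],
  [[0, 0, 0], [0, 9, 0], 0.0],
  [[0, 0, 0], [0, 9, 0], 0.0],
  [[0, 0, 0], [0, 9, 0], 0.0],
  [[0, 0, 0], [0, 8, 0], 0.0],
  [[0, 0, 0], [0, 2, 0], 0.0],
  [[0, 0, 0], [0, 0, 0], 0.0],
])

```text
time_s: 21.55
position: [0.5157, -0.2103, 0.1087]
tool_rot: [[0.457, -0.003, 0.889], [-0.889, 0.001, 0.457], [-0.003, -1.0, -0.002]]
ft_force: [-10.0, 4.0, 4.3]
grip_width: 0.0121
```

Run:
```python
from go import *
from look import look
go('D',28,.1765)
s,p,T=look('n',(180,340,180,340),4)
```

```text
t 21.55 pos [ 0.5157 -0.2103  0.1087] zyaw 27.22 q1,6 [-34.3  28.4] F [-10.    4.    4.3] M [0.47 1.57 0.22] w 0.0121
now-frame dx,dz 0.0005 0.0002
turn +y -0.78 then dx 0.0005 dz 0.0001 dy to z -0.0678
```

View pics/n.png

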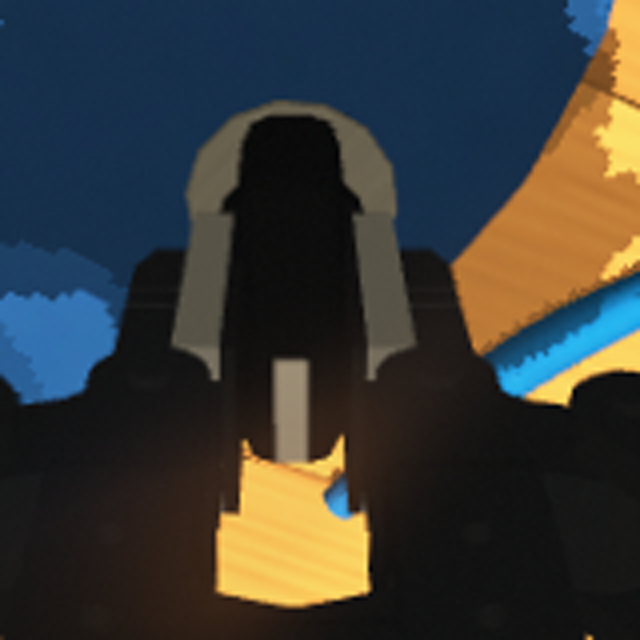

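D is at 1.6 (tool yaw 27° against a stop near 28°). Release and go to B.

carry_out([
  [[0, 0, 0], [0, 0, 0], 0.035],
  [[0, 0, 0], [0, 0, 0], 0.035],
  [[0, -0.035, 0], [0, 0, 0], 0.035],
  [[0, -0.034, 0], [0, 0, 0], 0.035],
  [[0, 0, 0], [0, -9.3, 0], 0.035],
  [[0, 0, 0], [0, -9.3, 0], 0.035],
  [[0, 0, 0], [0, -9.3, 0], 0.035],
  [[0, 0, 0], [0, -9.3, 0], 0.035],
])

```text
time_s: 22.6
position: [0.5175, -0.2114, 0.1776]
tool_rot: [[0.904, 0.001, 0.427], [-0.427, -0.001, 0.904], [0.001, -1.0, 0.0]]
ft_force: [-0.5, 0.1, 0.3]
grip_width: 0.0349
```

carry_out([
  [[0, 0, 0], [0, -9.3, 0], 0.035],
  [[0, 0, 0], [0, 0, 0], 0.035],
  [[0, 0, 0], [0, 0, 0], 0.035],
])

```text
time_s: 22.98
position: [0.5173, -0.2113, 0.1775]
tool_rot: [[0.959, 0.001, 0.284], [-0.284, -0.0, 0.959], [0.001, -1.0, -0.0]]
ft_force: [-0.7, -0.5, -0.6]
grip_width: 0.035
```

Run:
```python
from go import *
from look import look
go((.5675,-.0377),72.9,.1765)
s,p,T=look('o',None,1.56)
```

```text
t 22.98 pos [ 0.5173 -0.2113  0.1775] zyaw 73.52 q1,6 [-34.4 -17.9] F [-0.7 -0.5 -0.6] M [-0.02 -0.02  0.06] w 0.035
now-frame dx,dz -0.0011 0.1807
turn +y 0.62 then dx -0.003 dz 0.1807 dy to z 0.001
```

View pics/o.png

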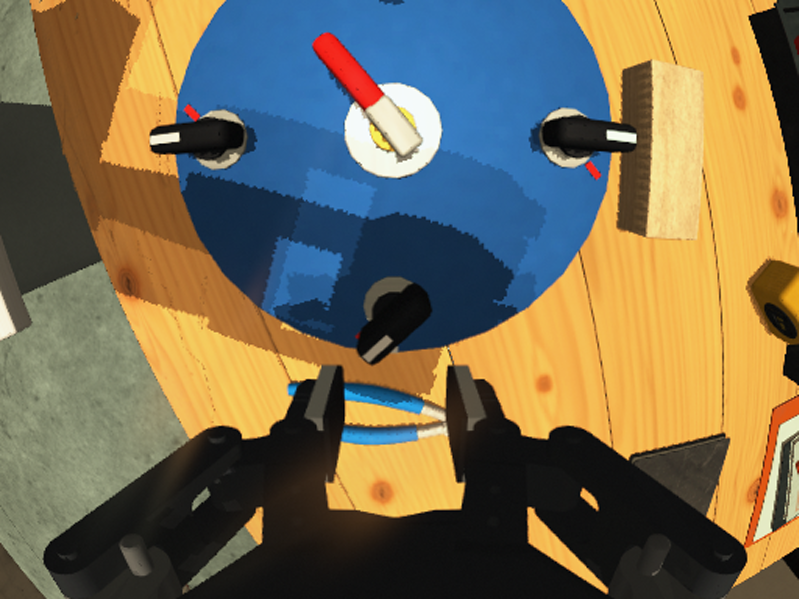

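D's pointer (380,347) covers the red mark. On to B.

carry_out([
  [[0, 0, 0], [0, 0.6, 0], 0.035],
  [[-0.0007, 0, 0.045], [0, 0, 0], 0.035],
  [[-0.0007, 0, 0.045], [0, 0, 0], 0.035],
  [[-0.0007, 0, 0.045], [0, 0, 0], 0.035],
  [[-0.0009, 0, 0.0457], [0, 0, 0], 0.035],
  [[0, 0, 0], [0, 0, 0], 0.035],
  [[0, 0, 0], [0, 0, 0], 0.035],
])

```text
time_s: 23.9
position: [0.5667, -0.0377, 0.1773]
tool_rot: [[0.957, -0.0, 0.291], [-0.291, -0.0, 0.957], [0.0, -1.0, -0.0]]
ft_force: [0.1, -0.5, -0.4]
grip_width: 0.0351
```

Run:
```python
from go import *
from look import look
go((.5675,-.0377),72.9,.108)
s,p,T=look('q',None,1.56)
```

```text
t 23.9 pos [ 0.5667 -0.0377  0.1773] zyaw 73.07 q1,6 [-15.7   1.2] F [ 0.1 -0.5 -0.4] M [-0.01 -0.01  0.03] w 0.0351
now-frame dx,dz 0.0008 0.0003
turn +y 0.17 then dx 0.0008 dz 0.0003 dy to z 0.0693
```

View pics/q.png

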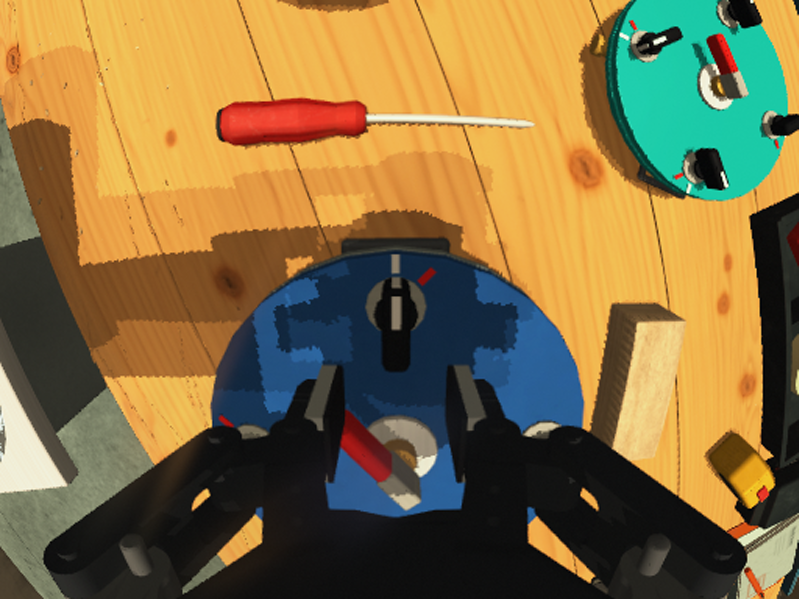

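The B bar (396,320) is centred and aligned. Grip it and turn to the stop.

carry_out([
  [[0.0007, 0.03, 0], [0, 0, 0], 0.035],
  [[0, 0.03, 0], [0, 0, 0], 0.035],
  [[0, 0.009, 0], [0, 0, 0], 0.035],
  [[0, 0, 0], [0, 0, 0], 0.0],
  [[0, 0, 0], [0, 0, 0], 0.0],
  [[0, 0, 0], [0, 0, 0], 0.0],
  [[0, 0, 0], [0, 0, 0], 0.0],
])

```text
time_s: 24.82
position: [0.5672, -0.038, 0.1091]
tool_rot: [[0.957, 0.0, 0.291], [-0.291, -0.001, 0.957], [0.0, -1.0, -0.001]]
ft_force: [-5.5, -2.4, 2.5]
grip_width: 0.012
```

carry_out([
  [[0, 0, 0], [0, 9, 0], 0.0],
  [[0, 0, 0], [0, 9, 0], 0.0],
  [[0, 0, 0], [0, 9, 0], 0.0],
  [[0, 0, 0], [0, 9, 0], 0.0],
  [[0, 0, 0], [0, 8, 0], 0.0],
  [[0, 0, 0], [0, 2, 0], 0.0],
  [[0, 0, 0], [0, 0, 0], 0.0],
])

```text
time_s: 25.7
position: [0.5663, -0.0374, 0.1091]
tool_rot: [[0.456, -0.002, 0.89], [-0.89, -0.0, 0.456], [-0.001, -1.0, -0.002]]
ft_force: [-9.5, -0.1, 5.2]
grip_width: 0.0119
```

Run:
```python
from go import *
go('B',28,.1765)
```

```text
t 25.7 pos [ 0.5663 -0.0374  0.1091] zyaw 27.15 q1,6 [-15.7  47.2] F [-9.5 -0.1  5.2] M [-0.12  1.44  0.31] w 0.0119
now-frame dx,dz 0.0005 -0.0002
turn +y -0.85 then dx 0.0005 dz -0.0002 dy to z -0.0674
```

carry_out([
  [[0, 0, 0], [0, 0, 0], 0.035],
  [[0, 0, 0], [0, 0, 0], 0.035],
  [[0, -0.035, 0], [0, 0, 0], 0.035],
  [[0, -0.034, 0], [0, 0, 0], 0.035],
  [[0, 0, 0], [0, 0, 0], 0.035],
  [[0, 0, 0], [0, 0, 0], 0.035],
])

```text
time_s: 26.45
position: [0.5672, -0.0375, 0.1768]
tool_rot: [[0.456, -0.0, 0.89], [-0.89, 0.0, 0.456], [-0.0, -1.0, -0.0]]
ft_force: [-1.1, -0.3, 0.4]
grip_width: 0.0348
```

Run:
```python
from go import *
from look import look
go('A',-16.6,.1765)
s,p,T=look('r',None,1.56)
```

```text
t 26.45 pos [ 0.5672 -0.0375  0.1768] zyaw 27.1 q1,6 [-15.7  47.2] F [-1.1 -0.3  0.4] M [ 0.01 -0.01  0.01] w 0.0348
now-frame dx,dz 0.1271 0.0028
turn +y 43.7 then dx 0.09 dz 0.0898 dy to z 0.0003
```

View pics/r.png

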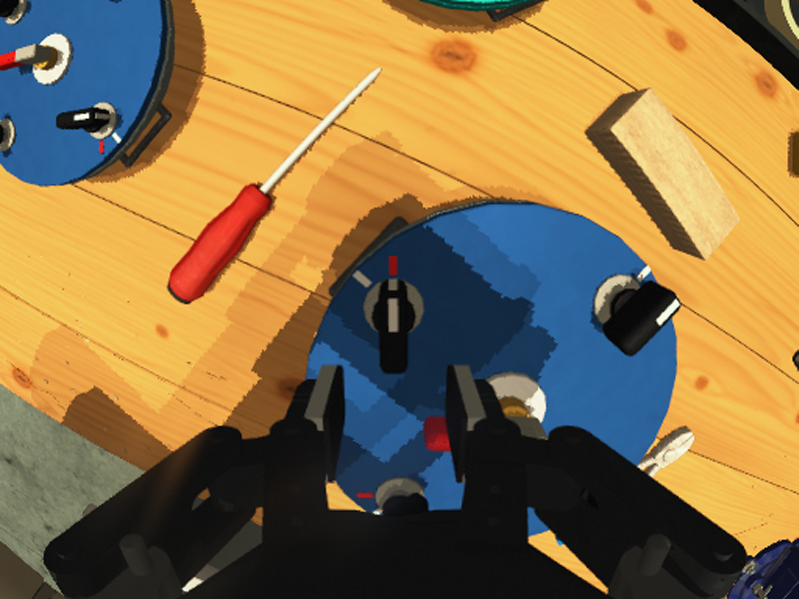

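B's pointer (394,310) is on the red mark. Next A.

carry_out([
  [[0, 0, 0], [0, 10, 0], 0.035],
  [[0, 0, 0], [0, 10, 0], 0.035],
  [[0, 0, 0], [0, 10, 0], 0.035],
  [[0, 0, 0], [0, 10, 0], 0.035],
  [[0, 0, 0], [0, 3.7, 0], 0.035],
  [[0.03, 0, 0.03], [0, 0, 0], 0.035],
  [[0.03, 0, 0.03], [0, 0, 0], 0.035],
  [[0.03, 0, 0.03], [0, 0, 0], 0.035],
])

```text
time_s: 27.5
position: [0.6283, -0.1506, 0.1761]
tool_rot: [[-0.286, -0.002, 0.958], [-0.958, 0.001, -0.286], [-0.0, -1.0, -0.002]]
ft_force: [0.5, 0.5, 0.3]
grip_width: 0.0351
```

carry_out([
  [[0, 0, 0], [0, 0, 0], 0.035],
  [[0, 0, 0], [0, 0, 0], 0.035],
])

```text
time_s: 27.75
position: [0.6275, -0.149, 0.1763]
tool_rot: [[-0.286, -0.002, 0.958], [-0.958, 0.001, -0.286], [-0.001, -1.0, -0.002]]
ft_force: [-0.1, 0.4, 0.1]
grip_width: 0.0347
```

Run:
```python
from go import *
from look import look
go('A',-16.6,.108)
s,p,T=look('s',None,1.56)
```

```text
t 27.75 pos [ 0.6275 -0.149   0.1763] zyaw -16.59 q1,6 [-23.9  82.7] F [-0.1  0.4  0.1] M [ 0.01 -0.03 -0.03] w 0.0347
now-frame dx,dz 0.0004 0.0003
turn +y 0.01 then dx 0.0004 dz 0.0003 dy to z 0.0683
```

View pics/s.png

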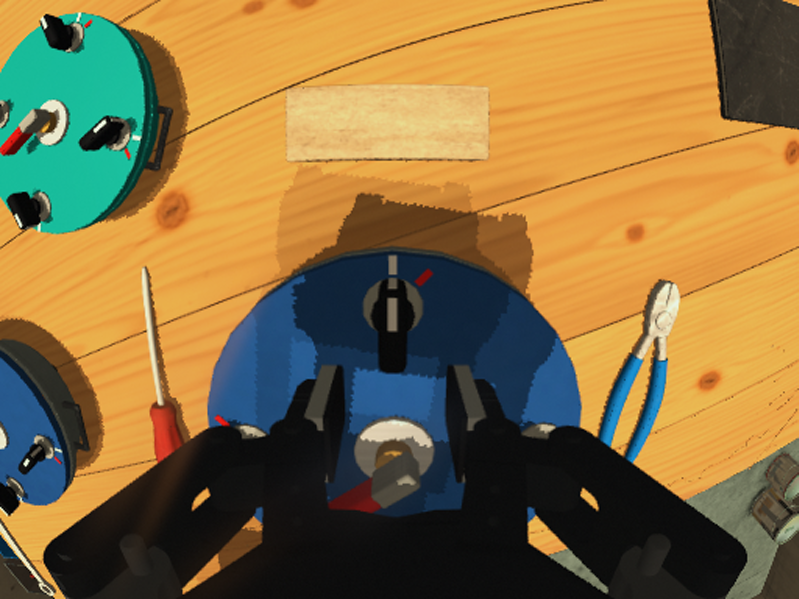

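The A bar (393,325) is centred. Grip and turn to the stop.

carry_out([
  [[0, 0.03, 0], [0, 0, 0], 0.035],
  [[0, 0.03, 0], [0, 0, 0], 0.035],
  [[0, 0.009, 0], [0, 0, 0], 0.035],
  [[0, 0, 0], [0, 0, 0], 0.0],
  [[0, 0, 0], [0, 0, 0], 0.0],
  [[0, 0, 0], [0, 0, 0], 0.0],
  [[0, 0, 0], [0, 0, 0], 0.0],
])

```text
time_s: 28.68
position: [0.6283, -0.1483, 0.1093]
tool_rot: [[-0.285, 0.001, 0.959], [-0.959, 0.001, -0.285], [-0.002, -1.0, 0.001]]
ft_force: [1.7, 5.2, -3.9]
grip_width: 0.0118
```

carry_out([
  [[0, 0, 0], [0, 9, 0], 0.0],
  [[0, 0, 0], [0, 9, 0], 0.0],
  [[0, 0, 0], [0, 9, 0], 0.0],
  [[0, 0, 0], [0, 9, 0], 0.0],
  [[0, 0, 0], [0, 8, 0], 0.0],
  [[0, 0, 0], [0, 2, 0], 0.0],
  [[0, 0, 0], [0, 0, 0], 0.0],
])

```text
time_s: 29.55
position: [0.6284, -0.148, 0.1093]
tool_rot: [[-0.887, 0.001, 0.461], [-0.461, 0.002, -0.887], [-0.002, -1.0, -0.001]]
ft_force: [2.0, 6.0, -3.0]
grip_width: 0.0117
```

Run:
```python
from go import *
go('A',-62,.1765)
```

```text
t 29.55 pos [ 0.6284 -0.148   0.1093] zyaw -62.54 q1,6 [-23.8 128.7] F [ 2.  6. -3.] M [ 0.91 -0.18  0.19] w 0.0117
now-frame dx,dz 0.0014 0.0009
turn +y -0.54 then dx 0.0014 dz 0.0009 dy to z -0.0672
```

carry_out([
  [[0, 0, 0], [0, 0, 0], 0.035],
  [[0, 0, 0], [0, 0, 0], 0.035],
  [[0, -0.035, 0], [0, 0, 0], 0.035],
  [[0, -0.034, 0], [0, 0, 0], 0.035],
  [[0, 0, 0], [0, -10.4, 0], 0.035],
  [[0, 0, 0], [0, -10.4, 0], 0.035],
  [[0, 0, 0], [0, -10.4, 0], 0.035],
  [[0, 0, 0], [0, -10.4, 0], 0.035],
])

```text
time_s: 30.55
position: [0.628, -0.1498, 0.178]
tool_rot: [[-0.353, 0.001, 0.936], [-0.936, -0.001, -0.353], [0.0, -1.0, 0.001]]
ft_force: [-0.3, 0.6, -0.7]
grip_width: 0.035
```

carry_out([
  [[0, 0, 0], [0, -3.8, 0], 0.035],
  [[0, 0, 0], [0, 0, 0], 0.035],
  [[0, 0, 0], [0, 0, 0], 0.035],
])

```text
time_s: 30.92
position: [0.628, -0.1497, 0.1776]
tool_rot: [[-0.297, 0.0, 0.955], [-0.955, -0.0, -0.297], [0.0, -1.0, 0.0]]
ft_force: [-0.1, 0.6, 0.5]
grip_width: 0.035
```

Run:
```python
from go import *
from look import look
go((.4540,-.0985),-17.1,.1765)
s,p,T=look('u',None,1.56)
```

```text
t 30.93 pos [ 0.628  -0.1497  0.1776] zyaw -17.29 q1,6 [-23.9  83.4] F [-0.1  0.6  0.5] M [-0.03  0.01 -0.  ] w 0.035
now-frame dx,dz 0.0028 -0.1813
turn +y -0.19 then dx 0.0022 dz -0.1813 dy to z 0.0011
```

View pics/u.png

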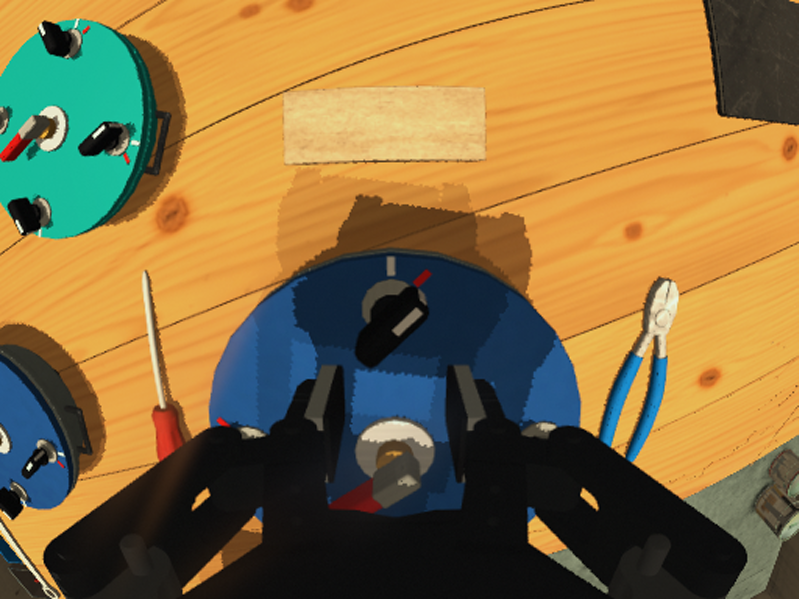

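A's pointer (405,315) is on the red mark. Next C.

carry_out([
  [[0.0005, 0, -0.045], [0, 0, 0], 0.035],
  [[0.0005, 0, -0.045], [0, 0, 0], 0.035],
  [[0.0005, 0, -0.045], [0, 0, 0], 0.035],
  [[0.0007, 0, -0.0463], [0, 0, 0], 0.035],
  [[0, 0, 0], [0, 0, 0], 0.035],
  [[0, 0, 0], [0, 0, 0], 0.035],
])

```text
time_s: 31.72
position: [0.4548, -0.0984, 0.1778]
tool_rot: [[-0.296, 0.001, 0.955], [-0.955, -0.001, -0.296], [0.0, -1.0, 0.002]]
ft_force: [0.1, -0.3, 0.4]
grip_width: 0.0351
```

Run:
```python
from go import *
from look import look
go((.4540,-.0985),-17.1,.108)
s,p,T=look('v',None,1.56)
```

```text
t 31.73 pos [ 0.4548 -0.0984  0.1778] zyaw -17.23 q1,6 [-26.8  80.4] F [ 0.1 -0.3  0.4] M [ 0.   -0.05 -0.02] w 0.0351
now-frame dx,dz 0.0003 -0.0007
turn +y -0.13 then dx 0.0003 dz -0.0007 dy to z 0.0698
```

View pics/v.png

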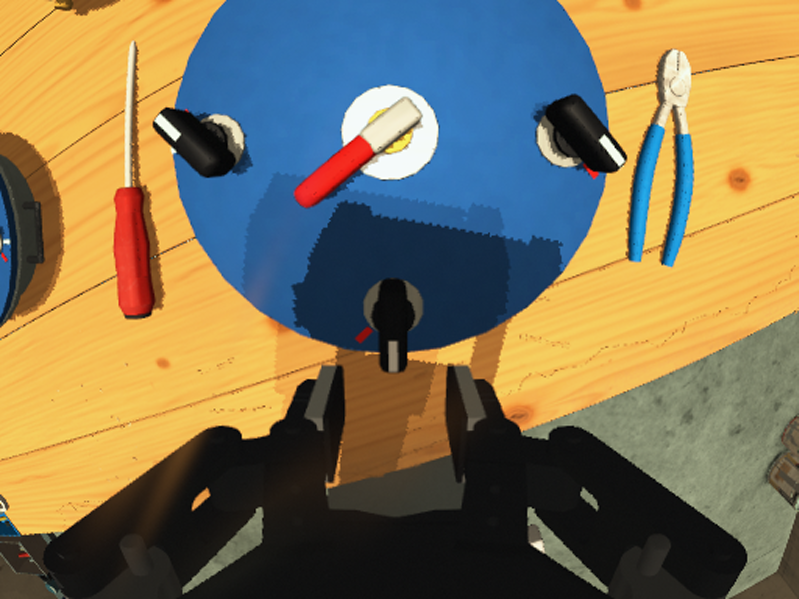

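The C bar (393,330) is centred, and B and D both point at red. Grip and turn.

carry_out([
  [[0, 0.03, 0], [0, 0, 0], 0.035],
  [[0, 0.03, 0], [0, 0, 0], 0.035],
  [[0, 0.0095, 0], [0, 0, 0], 0.035],
  [[0, 0, 0], [0, 0, 0], 0.0],
  [[0, 0, 0], [0, 0, 0], 0.0],
  [[0, 0, 0], [0, 0, 0], 0.0],
  [[0, 0, 0], [0, 0, 0], 0.0],
])

```text
time_s: 32.65
position: [0.4548, -0.0977, 0.1083]
tool_rot: [[-0.296, 0.002, 0.955], [-0.955, 0.001, -0.296], [-0.001, -1.0, 0.001]]
ft_force: [3.7, 5.0, -7.7]
grip_width: 0.0124
```

carry_out([
  [[0, 0, 0], [0, 9, 0], 0.0],
  [[0, 0, 0], [0, 9, 0], 0.0],
  [[0, 0, 0], [0, 9, 0], 0.0],
  [[0, 0, 0], [0, 9, 0], 0.0],
  [[0, 0, 0], [0, 8, 0], 0.0],
  [[0, 0, 0], [0, 2, 0], 0.0],
  [[0, 0, 0], [0, 0, 0], 0.0],
])

```text
time_s: 33.52
position: [0.4552, -0.0971, 0.1084]
tool_rot: [[-0.892, 0.003, 0.451], [-0.451, 0.002, -0.892], [-0.003, -1.0, -0.0]]
ft_force: [6.7, 7.3, -7.5]
grip_width: 0.0119
```

carry_out([
  [[0, 0, 0], [0, 0, 0], 0.035],
  [[0, 0, 0], [0, 0, 0], 0.035],
  [[0, -0.035, 0], [0, 0, 0], 0.035],
  [[0, -0.034, 0], [0, 0, 0], 0.035],
  [[0, 0, 0], [0, 0, 0], 0.035],
  [[0, 0, 0], [0, 0, 0], 0.035],
])

```text
time_s: 34.28
position: [0.4538, -0.098, 0.1765]
tool_rot: [[-0.893, -0.001, 0.451], [-0.451, 0.0, -0.893], [0.0, -1.0, -0.0]]
ft_force: [-0.4, -0.2, -0.5]
grip_width: 0.0353
```

Run:
```python
from go import *
from look import look
go('V',116,.1765)
s,p,T=look('w',None,1.56)
```

```text
t 34.27 pos [ 0.4538 -0.098   0.1765] zyaw -63.21 q1,6 [-26.8 126.4] F [-0.4 -0.2 -0.5] M [ 0.05 -0.01 -0.06] w 0.0353
now-frame dx,dz -0.0662 0.0629
turn +y -179.21 then dx 0.0671 dz -0.062 dy to z -0.0
```

View pics/w.png

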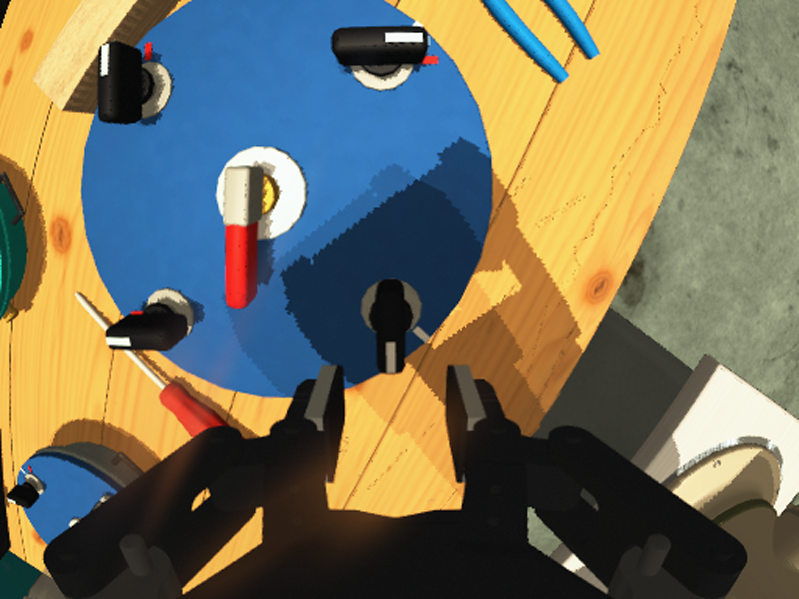

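C's pointer (391,355) is on the red mark, so all four knobs are at their stops. For the vent, I first turn the wrist back 180° in two halves to leave j6 range.

carry_out([
  [[0, 0, 0], [0, -10.5, 0], 0.035],
  [[0, 0, 0], [0, -10.5, 0], 0.035],
  [[0, 0, 0], [0, -10.5, 0], 0.035],
  [[0, 0, 0], [0, -10.5, 0], 0.035],
  [[0, 0, 0], [0, -10.5, 0], 0.035],
  [[0, 0, 0], [0, -10.5, 0], 0.035],
  [[0, 0, 0], [0, -10.5, 0], 0.035],
  [[0, 0, 0], [0, -10.5, 0], 0.035],
])

```text
time_s: 35.33
position: [0.4537, -0.0979, 0.1758]
tool_rot: [[0.361, -0.002, 0.933], [-0.933, 0.001, 0.361], [-0.002, -1.0, -0.001]]
ft_force: [-0.6, -0.2, -0.4]
grip_width: 0.0349
```

carry_out([
  [[0, 0, 0], [0, -10.5, 0], 0.035],
  [[0, 0, 0], [0, -10.5, 0], 0.035],
  [[0, 0, 0], [0, -10.5, 0], 0.035],
  [[0, 0, 0], [0, -10.5, 0], 0.035],
  [[0, 0, 0], [0, -10.5, 0], 0.035],
  [[0, 0, 0], [0, -10.5, 0], 0.035],
  [[0, 0, 0], [0, -10.5, 0], 0.035],
  [[0, 0, 0], [0, -10.5, 0], 0.035],
])

```text
time_s: 36.33
position: [0.4537, -0.0979, 0.1758]
tool_rot: [[0.965, -0.002, -0.261], [0.261, 0.001, 0.965], [-0.002, -1.0, 0.001]]
ft_force: [0.3, 0.4, 0.0]
grip_width: 0.035
```

carry_out([
  [[0, 0, 0], [0, -10.5, 0], 0.035],
  [[0.0335, 0, -0.031], [0, 0, 0], 0.035],
  [[0.0335, 0, -0.031], [0, 0, 0], 0.035],
  [[0, 0, 0], [0, 0, 0], 0.035],
  [[0, 0, 0], [0, 0, 0], 0.035],
])

```text
time_s: 36.95
position: [0.5403, -0.1251, 0.1758]
tool_rot: [[0.904, -0.002, -0.427], [0.427, 0.001, 0.904], [-0.002, -1.0, 0.002]]
ft_force: [-0.1, -0.7, -0.4]
grip_width: 0.0352
```

Run:
```python
from go import *
from look import look
go('V',116,.108)
s,p,T=look('x',None,1.56)
```

```text
t 36.95 pos [ 0.5403 -0.1251  0.1758] zyaw 115.3 q1,6 [-25.3 -50.6] F [-0.1 -0.7 -0.4] M [ 0.03 -0.02 -0.03] w 0.0352
now-frame dx,dz 0.0011 0.0004
turn +y -0.7 then dx 0.0011 dz 0.0004 dy to z 0.0678
```

View pics/x.png

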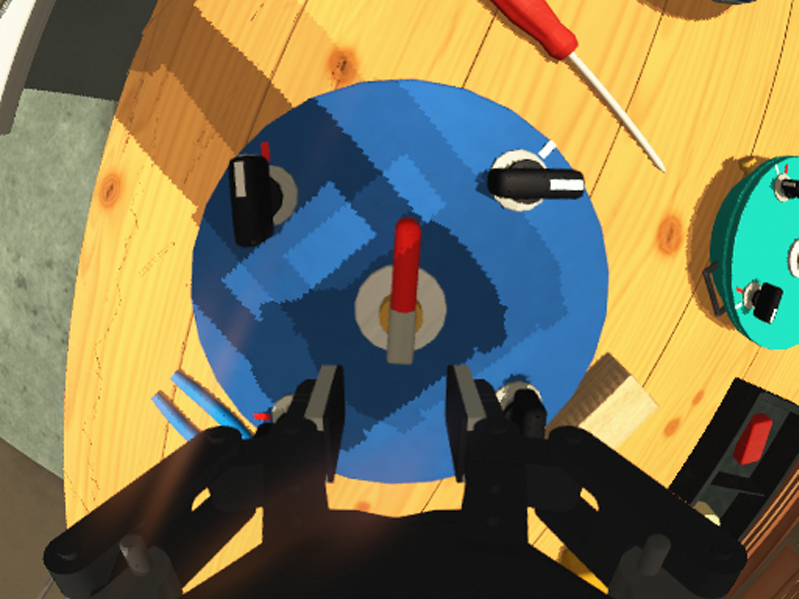

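The lever (405,270) points up in the image, about 3° clockwise and 2 mm right of the jaw centre. I correct for that, descend to z≈0.111 and grip over the axis.

carry_out([
  [[0.0018, 0.03, 0.0005], [0, 2.5, 0], 0.035],
  [[0, 0.03, 0], [0, 0, 0], 0.035],
  [[0, 0.005, 0], [0, 0, 0], 0.035],
  [[0, 0, 0], [0, 0, 0], 0.0],
  [[0, 0, 0], [0, 0, 0], 0.0],
  [[0, 0, 0], [0, 0, 0], 0.0],
  [[0, 0, 0], [0, 0, 0], 0.0],
])

```text
time_s: 37.88
position: [0.5429, -0.1243, 0.113]
tool_rot: [[0.922, 0.002, -0.388], [0.388, -0.001, 0.922], [0.001, -1.0, -0.001]]
ft_force: [-1.2, 0.3, 6.3]
grip_width: 0.0108
```

Run:
```python
from go import *
from look import look
go('V',26,.108)
s,p,T=look('y',(150,340,160,350),3)
```

```text
t 37.88 pos [ 0.5429 -0.1243  0.113 ] zyaw 112.8 q1,6 [-25.1 -47.9] F [-1.2  0.3  6.3] M [ 0.23  0.28 -0.08] w 0.0108
now-frame dx,dz -0.0016 0.0006
turn +y 86.8 then dx -0.0007 dz -0.0015 dy to z 0.005
```

View pics/y.png

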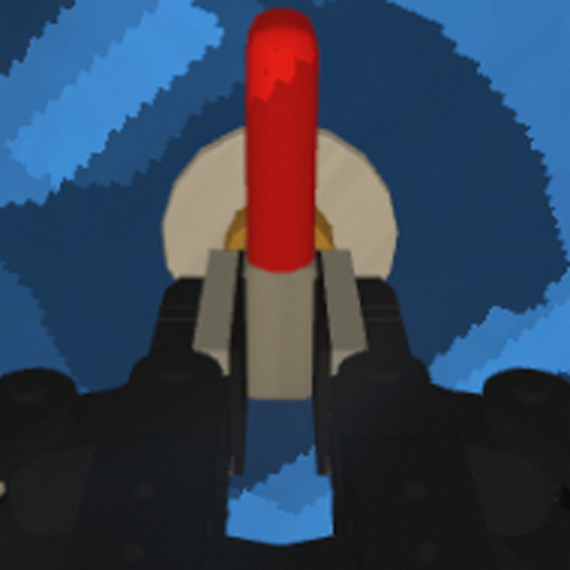

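carry_out([
  [[0, 0, 0], [0, 10, 0], 0.0],
  [[0, 0, 0], [0, 10, 0], 0.0],
  [[0, 0, 0], [0, 10, 0], 0.0],
  [[0, 0, 0], [0, 10, 0], 0.0],
  [[0, 0, 0], [0, 10, 0], 0.0],
  [[0, 0, 0], [0, 10, 0], 0.0],
  [[0, 0, 0], [0, 10, 0], 0.0],
  [[0, 0, 0], [0, 8, 0], 0.0],
])

```text
time_s: 38.92
position: [0.5412, -0.1238, 0.113]
tool_rot: [[0.567, -0.002, 0.824], [-0.824, 0.0, 0.567], [-0.002, -1.0, -0.002]]
ft_force: [-10.1, 2.9, 12.4]
grip_width: 0.0108
```

Run:
```python
from go import *
go('V',28.8,.108)
```

```text
t 38.92 pos [ 0.5412 -0.1238  0.113 ] zyaw 34.55 q1,6 [-25.1  30.4] F [-10.1   2.9  12.4] M [0.52 1.6  0.13] w 0.0108
now-frame dx,dz 0.0004 -0.0003
turn +y 5.75 then dx 0.0004 dz -0.0003 dy to z 0.005
```

carry_out([
  [[0, 0, 0], [0, 3, 0], 0.0],
  [[0, 0, 0], [0, 1, 0], 0.0],
  [[0, 0, 0], [0, 0, 0], 0.0],
])

```text
time_s: 39.3
position: [0.5412, -0.1237, 0.113]
tool_rot: [[0.512, -0.003, 0.859], [-0.859, 0.0, 0.512], [-0.002, -1.0, -0.002]]
ft_force: [-9.5, 3.0, 12.3]
grip_width: 0.011
```

Run:
```python
from go import *
go('V',28.8,.108)
```

```text
t 39.3 pos [ 0.5412 -0.1237  0.113 ] zyaw 30.82 q1,6 [-25.1  34.1] F [-9.5  3.  12.3] M [0.55 1.63 0.02] w 0.011
now-frame dx,dz 0.0005 -0.0003
turn +y 2.02 then dx 0.0005 dz -0.0003 dy to z 0.005
```

carry_out([
  [[0, 0, 0], [0, 2, 0], 0.0],
  [[0, 0, 0], [0, 0, 0], 0.0],
])

```text
time_s: 39.55
position: [0.5412, -0.1237, 0.113]
tool_rot: [[0.482, -0.003, 0.876], [-0.876, 0.001, 0.482], [-0.002, -1.0, -0.002]]
ft_force: [-9.3, 3.4, 11.5]
grip_width: 0.0113
```

Run:
```python
from go import *
from look import look
go('V',28.8,.108)
s,p,T=look('z',(150,340,160,350),3)
```

```text
t 39.55 pos [ 0.5412 -0.1237  0.113 ] zyaw 28.82 q1,6 [-25.1  36.1] F [-9.3  3.4 11.5] M [0.53 1.66 0.07] w 0.0113
now-frame dx,dz 0.0005 -0.0003
turn +y 0.02 then dx 0.0005 dz -0.0003 dy to z 0.005
```

View pics/z.png

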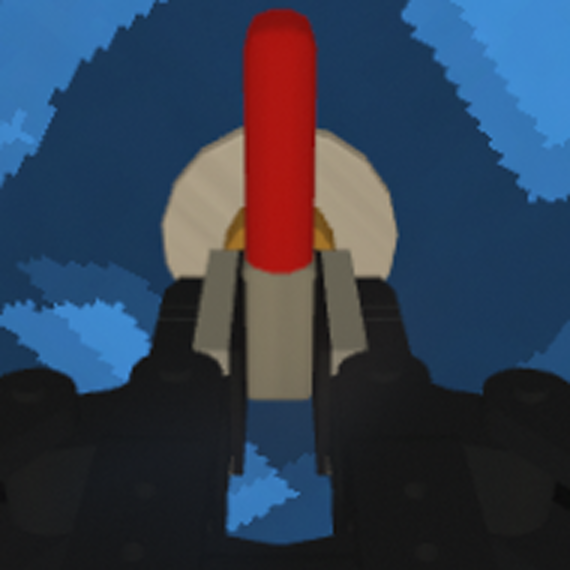

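carry_out([
  [[0, 0, 0], [0, 2, 0], 0.0],
  [[0, 0, 0], [0, 2, 0], 0.0],
  [[0, 0, 0], [0, 0, 0], 0.0],
])

```text
time_s: 39.98
position: [0.5412, -0.1237, 0.113]
tool_rot: [[0.422, -0.003, 0.907], [-0.907, -0.0, 0.422], [-0.001, -1.0, -0.003]]
ft_force: [-10.7, 2.6, 12.3]
grip_width: 0.011
```

Run:
```python
from go import *
from look import look
go('V',28.8,.108)
s,p,T=look('z2',(150,340,160,350),3)
```

```text
t 39.98 pos [ 0.5412 -0.1237  0.113 ] zyaw 24.96 q1,6 [-25.1  40. ] F [-10.7   2.6  12.3] M [0.53 1.61 1.19] w 0.011
now-frame dx,dz 0.0006 -0.0002
turn +y -3.84 then dx 0.0006 dz -0.0003 dy to z 0.005
```

View pics/z2.png

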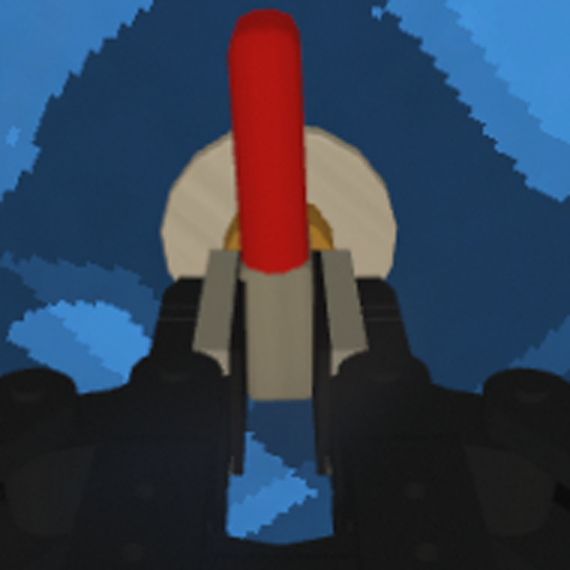

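The moment jumped to 1.19 N m and the lever now lags the jaws, so the vent is at its stop. I ease off 2°, open and rise clear.

carry_out([
  [[0, 0, 0], [0, -2, 0], 0.0],
  [[0, 0, 0], [0, 0, 0], 0.035],
  [[0, 0, 0], [0, 0, 0], 0.035],
  [[0, -0.03, 0], [0, 0, 0], 0.035],
  [[0, -0.06, 0], [0, 0, 0], 0.035],
  [[0, -0.06, -0.02], [0, 0, 0], 0.035],
  [[0, -0.03, -0.035], [0, 0, 0], 0.035],
  [[0, 0, 0], [0, 0, 0], 0.035],
])

```text
time_s: 41.02
position: [0.4933, -0.15, 0.2936]
tool_rot: [[0.449, 0.005, 0.894], [-0.894, -0.003, 0.449], [0.005, -1.0, 0.003]]
ft_force: [0.9, 0.2, 0.1]
grip_width: 0.0347
```

carry_out([
  [[0, 0, 0], [0, 0, 0], 0.035],
  [[0, 0, 0], [0, 0, 0], 0.035],
])

```text
time_s: 41.28
position: [0.494, -0.1486, 0.2897]
tool_rot: [[0.451, -0.002, 0.892], [-0.892, 0.001, 0.451], [-0.002, -1.0, -0.001]]
ft_force: [-0.9, 0.1, -0.1]
grip_width: 0.035
```

Run:
```python
from go import *
from look import look
go('V',28.8,.108)
s,p,T=look('fin',(20,290,100,420),2.3)
q=env.get_image('scene'); cv2.imwrite('pics/fin_s.png',q['image'][:,:,::-1])
```

```text
t 41.27 pos [ 0.494  -0.1486  0.2897] zyaw 26.83 q1,6 [-29.9  33.3] F [-0.9  0.1 -0.1] M [0.02 0.01 0.04] w 0.035
now-frame dx,dz -0.0004 0.0531
turn +y -1.97 then dx 0.0015 dz 0.0531 dy to z 0.1817
```

View pics/fin.png

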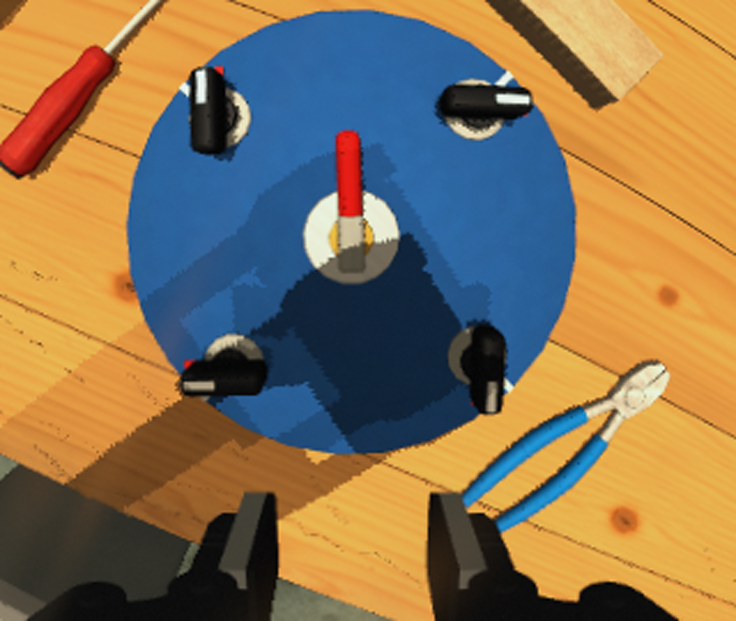

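View pics/fin_s.png

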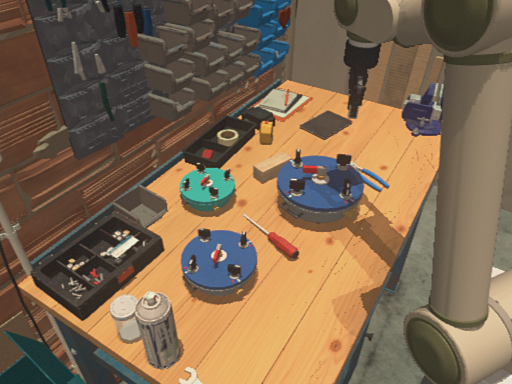

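All four pointers are at their red marks, the lever (348,180) has turned a quarter turn, and the tools look unmoved. One numeric check of the angles before handing in.

Run:
```python
from fit import *
from go import K,Y
p,T=last()
for k,a in zip('ABCD',(0,90,180,270)):
    t=np.radians(Y+a-45); r=fitknob(p,T,*K[k],[t-.15,t+.15])
    print(k,np.round(r,3),'value',round(float((np.radians(Y+a+45.84)-r[2]+3)%(2*np.pi)-3),3))
hsv=cv2.cvtColor(p['image'],cv2.COLOR_RGB2HSV)
m=(hsv[...,1]>170)&((hsv[...,0]<6)|(hsv[...,0]>174))&(hsv[...,2]>60)
k,l,st,c=cv2.connectedComponentsWithStats(m.astype(np.uint8))
for i in range(1,k):
    if st[i,4]>150 and 200<c[i,0]<300:
        ys,xs=np.where(l==i); P=wplane(p,np.c_[xs,ys],T,.125)[:,:2]; v=cv2.fitLine(P.astype(np.float32),cv2.DIST_L2,0,.001,.001).ravel()
        print('lever',st[i],np.degrees(np.arctan2(v[1],v[0])))
```

```text
A [ 0.626 -0.15  -1.055  0.161] value 1.572
B [ 0.567 -0.039  0.516  0.167] value 1.572
C [ 0.456 -0.099  2.144  0.182] value 1.515
D [ 0.515 -0.21   3.633  0.177] value 1.597
lever [246  77  11  37 368] 28.773394
```

Run:
```python
from rig import env
print(env.close_job())
```

```text
the job is handed in; nothing more can be done
None
```

The lid of the large blue pot is tightened in two crisscross passes, the vent is closed, and I handed the job in at about 41 s; no verdict was reported. I gripped each knob by its bar and turned all four to their white marks (A, C, B, D by position), then all four to the red marks (D, B, A, C). Last I turned the vent lever clockwise until it met its stop.

**Knobs:** in the last picture all four pointers are at red. The bar fits gave 1.57, 1.57, 1.52 and 1.60 rad for A, B, C and D. C's fit is the noisiest; the gripper's own angle put C at about 1.6 rad, and all four are over the 1.45 rad needed.

**Vent:** the wrist moment rose to 1.2 N m at the stop. The lever now points at 28.8°, about 84° clockwise of where I gripped it.

**Surroundings:** the cutters, screwdriver and wood show no visible movement in the last scene picture. I did not measure their positions. The gripper was clear of everything.

**One misstep:** my first grip on knob A closed at 18 mm instead of about 13, probably on the round skirt below the bar. I reopened before turning, raised the gripper about 6 mm, and gripped the bar properly.

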